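# Pull-test two snap-in crate handles

### The arm

A 7-joint arm with a two-finger parallel gripper is mounted at the origin on a cart in front of the work surface, level with it; the furniture and walls round the work are solid. World frame = base frame: x ahead of the robot, y to its left, z up, the work surface at z = 0. Lengths are in mm, angles in rad, forces in N, time in s.
With the tool pointing down it reaches from about 400 to 875 mm from the base axis. Payload 4.4 kg.
Tool frame: the origin (TCP) lies at the very end of the fingers, on their centre line; the grasp point (between the pads) lies 19 mm behind it (ctrl.pinch_z is the z of the grasp point in the tool frame, in mm); z points along the fingers, x is the direction in which the jaws open and shut, and the axes are right-handed (so a half turn about z gives the same grasp; the last joint's range is limited). The gripper opens to 85 mm and grips with 20 to 120 N. Pads are 22 mm wide; open, the fingers measure 114 mm over their backs; the gripper's body (76 mm by 85 mm) begins 54 mm behind the grasp point. The pads swing forward as they close: fully open they stand 13 mm farther back than shut.
Start: joints at [-1.242, 0.628, 0.038, 1.517, -0.027, 0.996, -0.02], TCP at [249.983, 600.022, 231.313] pointing down, gripper open.
Joint ranges: [-3.06, 3.06], [-0.37, 2.12], [-1.25, 1.32], [0.18, 2.47], [-1.1, 4.24], [0.23, 1.98], [-2.94, 2.94]. Speed limits (rad/s): [2.57, 2.57, 3.14, 3.14, 3.14, 3.14, 3.14].

### API

Orientations are given as [roll, pitch, yaw] about the fixed x, y, z axes, in that order (R = Rz(yaw) Ry(pitch) Rx(roll)).
In Python, from cell import sensors, get_image, order, ctrl gives the robot as it stands.
- The arm moves only by the tool arm_command, never from a script. Its argument "rows" is a list that holds one entry, the list of rows, each a list of 6 numbers: the shift along the tool's x, y, z in mm, then the turn, a rotation vector about the tool's x, y, z in degrees. A call has 1 to 20 rows; each row is the pose to reach, as a shift and turn from the pose commanded when the call began, along the tool's axes at that moment; what a row does not reach only later rows make up. A row lasts 1/12 s, in which the tool goes at most 41.7 mm and 7.16 degrees, less where a joint would pass 70% of its speed; a pose out of reach is approached as far as the arm can. A call with a gripper value outside its range is refused whole. "claw" is the opening, from -1 (shut) to 1 (fully open), set as the call begins (left out, the last holds). The fingers move at their own pace and stop on an object; the grip force is fixed at half the most. Time passes only in rows, so rows that repeat a pose let the fingers close. It gives the time, the measured TCP pose, the force and the opening at its end, in the units of the state.
- sensors.read_state(): the state, without advancing time (a new reading comes with each control period).
- get_image(name): name is "scene" or "top" or "wrist"; returns a dict with "pixels" (420x560x3 uint8, red, green, blue), "z_map" (420x560 float32, mm along the optical axis (not along the pixel's ray), 0 where there is no reading), "K" (3x3 intrinsics, pixels), "k1" (the pictures are not rectified: a ray, as slopes to the right and down, at radius r is drawn at 1 + k1 r^2 times it, then the intrinsics apply), "pose" (4x4, takes a point from camera to world coordinates). Camera axes: x right, y up, looking along -z (the intrinsics and any distortion apply to the point x, -y, -z); pixel columns grow to the right and rows downward; lengths in mm; the calibration is good to about 2 mm. A picture is of the moment at which its call begins.
- order.finish_job(): hands the job in, once; it reports no verdict.
The state is a dict: "clock": time; "qpos": joint angles; "qd": joint speeds; "tau": joint torques, N m; "eef_pos": TCP position; "tool_rot": TCP orientation; "force": force on the tool from outside, world axes, zero at the start; "torque": the same for the moment, N m; "width": finger opening in mm.
Only numpy, scipy, OpenCV 4.12 (cv2) and the standard library are available. Lean on these libraries where they do the work, as an engineer would, in place of code of your own. Each camera call takes 0.05 s, during which the arm holds its last target.

### The job

Prove that the two snap-in crate handles on the sloping test stand hold: grip first the left one, then the right one, pull it straight out from the face with about 15 N and keep that pull for about a second, never going over 22 N, then let it settle back and leave it in its place. A handle that comes off instead goes into the flat metal tray before you go on. Do not disturb the bottle, the carton or the counter.

Things in the scene. Friction and masses are not known exactly. Their poses are not given: they have to be found in the camera images.
- stand: Fixed pull-test stand: dark base plate 185 x 290 mm, grey housing whose test face slopes 35 deg from level, facing the robot and up. Origin: centre of the underside, 95 mm under the face's centre; x away from the robot at yaw 0, y left, z up. It has two sample blocks, left and right. Scale plates rise 24 mm from the face 56 mm to the left and right of each block's centre.
- hoop_top (a point): Middle of the top bar of the stand's steel guard hoop: a 10 mm tube along the stand's y, 304 mm wide, almost straight above the grips, 130 mm up the slope and 190 mm out from the face's centre. A hand pointing straight down does not fit under it; one coming along the face's normal (35 deg from vertical) does.
- reject_tray: Reject tray: fixed flat grey metal tray, 173 mm (its x) x 258 mm (its y), rim 15 mm high, floor 2.5 mm thick. Origin: centre of the underside.
- bottle: Bystander: small bottle with a black cap, 27 mm across, 74 mm tall, standing loose. Origin: centre of the underside.
- carton: Bystander: small white folding box standing loose, 34 x 34 x 117 mm. Origin: centre of the underside.
- counter: Bystander: round white tally counter with a finger ring, 46 x 67 x 22 mm, lying loose. Origin: centre of the underside.
- left_grip (a point): Centre of the grip bar of the left (+y) handle: loose, grey plastic, about 60 g. Bar 84 mm long in y (60 mm free between the posts), 16 mm thick in x, where it is pinched on its flat sides, 18 mm deep in z. Foot plate 34 x 90 x 5 mm; its underside is 38 mm from here, on the block's face. Axes when seated: z outward normal of the sloping face, y left, x up the slope.
- left_tongue (a point): Lower end of the left handle's tongue (16 x 26 mm, reaching 27 mm below the plate, so 65 mm below the grip) in the block's slot. Inside, unseen, a catch has snapped over it or not (even odds, each handle by itself). If so the handle lifts 1 to 2 mm, then takes the block along and holds well over 22 N; if not it draws out with a few newtons and is free after 27 mm.
- left_station (a point): Centre of the outer face of the left sample block (64 x 100 mm), under the handle's plate. Moves with the block; axes as for the grip. Seated handle: grip 38 mm from here along z.
- left_gauge (a joint): Travel of the left sample block along its outward normal, m: 0 at rest, growing as the handle is pulled, 17 mm at the stop. A spring of 1.5 N per mm holds it, so 10 mm is 15 N. Pointers at its sides run along the scale plates: ticks 5 N apart, the lowest 0, the long one 15 N.
- right_grip (a point): Centre of the grip bar of the right (-y) handle: loose, grey plastic, about 60 g. Bar 84 mm long in y (60 mm free between the posts), 16 mm thick in x, where it is pinched on its flat sides, 18 mm deep in z. Foot plate 34 x 90 x 5 mm; its underside is 38 mm from here, on the block's face. Axes when seated: z outward normal of the sloping face, y left, x up the slope.
- right_tongue (a point): Lower end of the right handle's tongue (16 x 26 mm, reaching 27 mm below the plate, so 65 mm below the grip) in the block's slot. Inside, unseen, a catch has snapped over it or not (even odds, each handle by itself). If so the handle lifts 1 to 2 mm, then takes the block along and holds well over 22 N; if not it draws out with a few newtons and is free after 27 mm.
- right_station (a point): Centre of the outer face of the right sample block (64 x 100 mm), under the handle's plate. Moves with the block; axes as for the grip. Seated handle: grip 38 mm from here along z.
- right_gauge (a joint): Travel of the right sample block along its outward normal, m: 0 at rest, growing as the handle is pulled, 17 mm at the stop. A spring of 1.5 N per mm holds it, so 10 mm is 15 N. Pointers at its sides run along the scale plates: ticks 5 N apart, the lowest 0, the long one 15 N.

How it is judged (in metres and radians):
On the way, in this order (a step that is already met when the one before it is completed fails the run):
1. The left handle is held in place under a pull of 12 to 19 N for 0.8 s, or it has come off and stays in the tray (((value of joint left_gauge between 0.008 and 0.0128 m and distance between left_grip and left_station below 0.045 m) or (x of left_grip in the frame of reject_tray between -0.07 and 0.07 m and y of left_grip in the frame of reject_tray between -0.11 and 0.11 m and height (world z) of left_grip below 0.085 m))), for 0.8 s.
2. The right handle is held in place under a pull of 12 to 19 N for 0.8 s, or it has come off and stays in the tray (((value of joint right_gauge between 0.008 and 0.0128 m and distance between right_grip and right_station below 0.045 m) or (x of right_grip in the frame of reject_tray between -0.07 and 0.07 m and y of right_grip in the frame of reject_tray between -0.11 and 0.11 m and height (world z) of right_grip below 0.085 m))), for 0.8 s.
At the end, for the whole second after the job is handed in: Each handle that held is seated again (grip 34 to 42 mm from its block, within 0.12 rad of square); each that came off is in the tray (grip within 70 mm of the tray's centre along x, 110 mm along y, under 85 mm high); both blocks are back (travel under 2 mm) (((distance between left_grip and left_station between 0.034 and 0.042 m and angle between the z axis of left_grip and the z axis of left_station, either way round below 0.12 rad) or (x of left_grip in the frame of reject_tray between -0.07 and 0.07 m and y of left_grip in the frame of reject_tray between -0.11 and 0.11 m and height (world z) of left_grip below 0.085 m)) and ((distance between right_grip and right_station between 0.034 and 0.042 m and angle between the z axis of right_grip and the z axis of right_station, either way round below 0.12 rad) or (x of right_grip in the frame of reject_tray between -0.07 and 0.07 m and y of right_grip in the frame of reject_tray between -0.11 and 0.11 m and height (world z) of right_grip below 0.085 m)) and value of joint each of left_gauge, right_gauge below 0.002 m); the robot touches nothing.
It fails at once if the left handle is overpulled (beyond 22 N) (value of joint left_gauge above 0.0147 m).
It fails at once if the right handle is overpulled (beyond 22 N) (value of joint right_gauge above 0.0147 m).
It fails at once if the bottle is moved by more than 20 mm (distance of bottle from where it was at the start of the episode above 0.02 m).
It fails at once if the carton is moved by more than 20 mm (distance of carton from where it was at the start of the episode above 0.02 m).
It fails at once if the counter is moved by more than 20 mm (distance of counter from where it was at the start of the episode above 0.02 m).
It also fails if it takes over 64 s, if anything falls off the work surface, if the arm or the gripper's body presses on something with over 40 N, if the wrist force passes 120 N, or if a joint passes its speed limit or range.

## Working session

There is one attempt and no reset: what is moved stays moved. The work goes in short steps, Python scripts to look and compute and a tool call to move; the robot and the scene stay as the last step left them, time stands still between calls to the robot, and variables do not carry over. Pictures are saved under pics/ and viewed, and the job is handed in when it is done.

Besides the shell and the picture viewer there is one more tool, called after "Request:" in YAML: its name, and indented under it one key for each argument. arm_command: Moves the arm, as the interface text tells. Its arguments: {"type":"object","properties":{"rows":{"type":"array","items":{"type":"array","items":{"type":"array","items":{"type":"number"}}}},"claw":{"type":"number"}},"required":["rows"]}

```bash
ls; mkdir -p pics; python3 - <<'E'
from cell import sensors,get_image,order,ctrl
import cv2,numpy as np
s=sensors.read_state();print(s);print(ctrl.pinch_z)
for n in ["scene","top","wrist"]:
    d=get_image(n);np.savez(''+n+'0.npz',**{k:np.array(v) for k,v in d.items()})
    cv2.imwrite(f'pics/{n}0.png',d['pixels'][:,:,::-1]);print(n,d['K'],d['k1'],np.round(d['pose'],3))
E
```

```text
pics
{'clock': 0.0, 'qpos': array([-1.24177773,  0.62935274,  0.03846367,  1.51841488, -0.02703536,
        0.99630672, -0.01998041]), 'qd': array([-0.00131639, -0.00081249, -0.00132021,  0.0006522 , -0.00028705,
        0.00063245, -0.00117984]), 'tau': array([ 3.18036364e-04, -5.63398647e+01,  1.22653272e+00, -1.93433082e+01,
        1.11058663e-02,  1.09255873e-02, -1.15108094e-05]), 'eef_pos': array([249.74124486, 599.39815586, 230.37022075]), 'tool_rot': array([3.14158220e+00, 1.96320588e-03, 1.17595944e+00]), 'force': array([ 0.19825073, -0.38667599, -0.47202495]), 'torque': array([-0.02185984, -0.02733658,  0.00501916]), 'width': 85.11726074583696}
-18.700000000000003
scene [[497.44129296   0.         279.70505284]
 [  0.         497.44129296 210.17682784]
 [  0.           0.           1.        ]] -0.0715306760180054 [[ 4.410000e-01  5.820000e-01 -6.830000e-01 -3.085050e+02]
 [-8.970000e-01  2.710000e-01 -3.490000e-01 -4.381670e+02]
 [-1.800000e-02  7.670000e-01  6.410000e-01  1.004648e+03]
 [ 0.000000e+00  0.000000e+00  0.000000e+00  1.000000e+00]]
top [[465.35584024   0.         286.02641626]
 [  0.         465.35584024 210.972493  ]
 [  0.           0.           1.        ]] -0.05633320150033583 [[-1.00000e-02  9.92000e-01 -1.26000e-01  3.80654e+02]
 [-1.00000e+00 -1.10000e-02 -1.00000e-02  1.77560e+01]
 [-1.10000e-02  1.26000e-01  9.92000e-01  1.56850e+03]
 [ 0.00000e+00  0.00000e+00  0.00000e+00  1.00000e+00]]
wrist [[289.99716943   0.         279.78819067]
 [  0.         289.99716943 211.47478894]
 [  0.           0.           1.        ]] -0.0027447907502245916 [[ 3.84000e-01 -8.83000e-01 -2.69000e-01  1.79365e+02]
 [ 9.23000e-01  3.66000e-01  1.14000e-01  6.27737e+02]
 [-2.00000e-03 -2.92000e-01  9.56000e-01  3.73278e+02]
 [ 0.00000e+00  0.00000e+00  0.00000e+00  1.00000e+00]]
```

View pics/scene0.png

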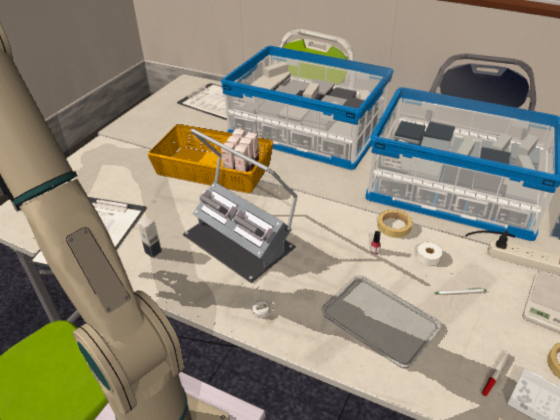

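View pics/top0.png

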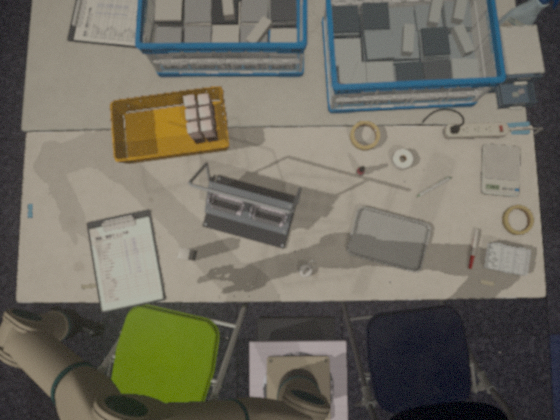

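View pics/wrist0.png

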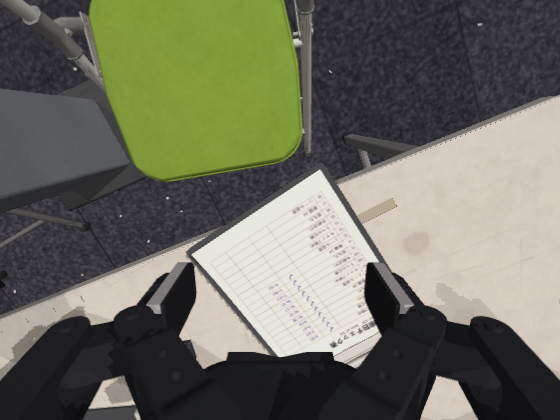

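The scene view shows the stand at about (240,228), with the tray at (382,318), the carton at (150,238), the bottle at (376,242) and the counter at (262,310). Next I'll enlarge these and deproject them.

```bash
cat > h.py <<'E'
import numpy as np,cv2
from scipy.spatial.transform import Rotation as R
def load(f): return dict(np.load(f))
def cloud(d):
    K=d['K'];z=d['z_map'];h,w=z.shape
    u,v=np.meshgrid(np.arange(w),np.arange(h))
    uv=np.stack([u,v],-1).reshape(-1,1,2).astype(float)
    n=cv2.undistortPoints(uv,K,np.array([float(d['k1']),0,0,0])).reshape(h,w,2)
    p=np.stack([n[...,0]*z,-n[...,1]*z,-z],-1)
    P=p@d['pose'][:3,:3].T+d['pose'][:3,3]
    P[z==0]=np.nan
    return P
def proj(d,X):
    X=np.atleast_2d(X).astype(float);p=(X-d['pose'][:3,3])@d['pose'][:3,:3]
    p=p*[1,-1,-1]
    r,_=cv2.projectPoints(p.reshape(-1,1,3),np.zeros(3),np.zeros(3),d['K'],np.array([float(d['k1']),0,0,0]))
    return r.reshape(-1,2)
def ray(d,u,v):
    n=cv2.undistortPoints(np.array([[[u,v]]],float),d['K'],np.array([float(d['k1']),0,0,0])).ravel()
    return d['pose'][:3,3],d['pose'][:3,:3]@np.array([n[0],-n[1],-1])
def onz(d,u,v,z):
    o,r=ray(d,u,v);return o+r*(z-o[2])/r[2]
def crop(d,x0,y0,x1,y1,k,f):
    cv2.imwrite(f,cv2.resize(d['pixels'][y0:y1,x0:x1,::-1],None,fx=k,fy=k,interpolation=cv2.INTER_CUBIC))
E
python3 - <<'E'
from h import *
s=load('scene0.npz');t=load('top0.npz')
crop(s,170,115,320,285,4,'pics/s_stand.png')
crop(t,180,150,320,255,5,'pics/t_stand.png')
for n,d,b in [('s',s,(170,115,320,285)),('t',t,(180,150,320,255))]:
    P=cloud(d)
    print(n,[np.round(P[v,u]) for u,v in ([(250,225),(185,250),(382,318)] if n=='s' else [(240,205),(390,238),(207,230)])])
E
```

```text
s [array([533.,  80., 132.]), array([486., 278.,  -2.]), array([ 490., -310.,    4.])]
t [array([589., 180.,  97.]), array([ 484., -316.,    2.]), array([517., 301.,   6.])]
```

View pics/s_stand.png

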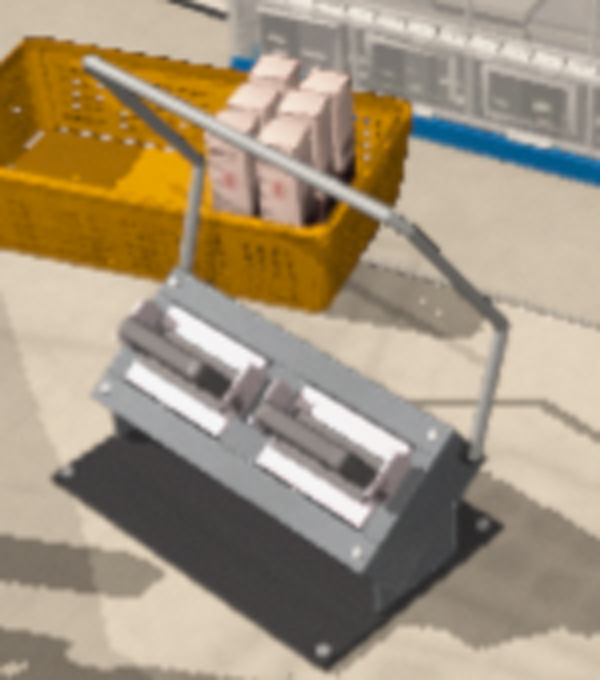

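View pics/t_stand.png

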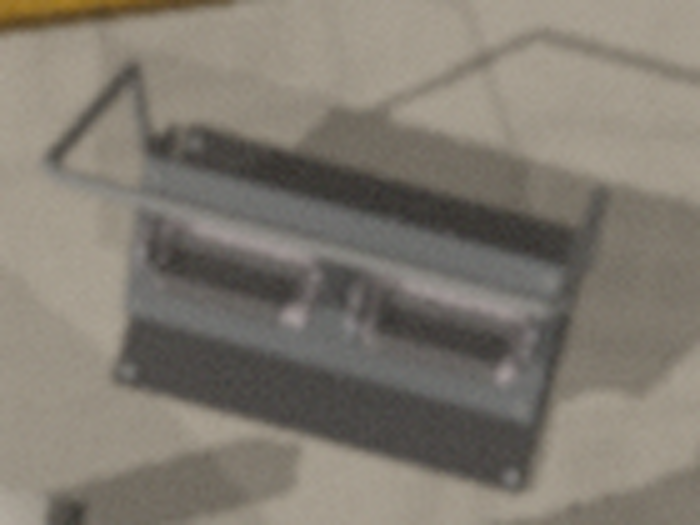

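```bash
python3 - <<'E'
from h import *
s=load('scene0.npz');t=load('top0.npz')
z=5
S=[onz(s,170+a/4,115+b/4,z) for a,b in [(52,478),(325,668),(503,525)]]
T=[onz(t,180+a/5,150+b/5,z) for a,b in [(115,378),(525,490),(195,125)]]
print('S',np.round(S,1));print('T',np.round(T,1))
# corners FL, FR, BR ; T: FL FR BL
for nm,A,BR in (('S',S,1),('T',T,0)):
    d=A[0]-A[1];print(nm,'FL-FR len',np.linalg.norm(d),'yaw',np.degrees(np.arctan2(-d[0],d[1])), 'depth',np.linalg.norm((A[2]-A[1]) if BR else A[2]-A[0]))
    c=(A[0]+A[2])/2 if BR else (A[1]+A[2])/2
    print('centre',c)
# face plane
P=cloud(s)[205:262,200:290].reshape(-1,3)
P=P[np.isfinite(P).all(1)&(P[:,2]>20)]
yaw=np.radians(-15)
print(len(P))
# RANSAC plane w/ normal ~35deg tilt
rng=np.random.default_rng(0);best=None
for i in range(3000):
    q=P[rng.choice(len(P),3,False)];n=np.cross(q[1]-q[0],q[2]-q[0])
    if np.linalg.norm(n)<200: continue
    n/=np.linalg.norm(n); n*=np.sign(n[2])
    if abs(np.degrees(np.arccos(n[2]))-35)>4: continue
    k=(abs((P-q[0])@n)<2).sum()
    if best is None or k>best[0]: best=(k,n,q[0])
k,n,p0=best
for _ in range(5):
    I=P[abs((P-p0)@n)<2.5];p0=I.mean(0);n=np.linalg.svd(I-p0)[2][2];n*=np.sign(n[2])
print(k,n,p0,'tilt',np.degrees(np.arccos(n[2])),'yaw',np.degrees(np.arctan2(-n[1],-n[0])))
E
```

```text
S [[533.3 316.7   5. ]
 [455.3  41.8   5. ]
 [630.8  -8.4   5. ]]
T [[532.6 315.4   5. ]
 [454.3  38.4   5. ]
 [706.4 262.6   5. ]]
S FL-FR len 285.7599121426195 yaw -15.848781055762904 depth 182.54859036219605
centre [582.03026826 154.12037913   5.        ]
T FL-FR len 287.88845016601897 yaw -15.789961130092303 depth 181.65900660798422
centre [580.34081094 150.50575214   5.        ]
3126
1045 [-0.54858246  0.155419    0.82152433] [562.88021779 121.0898469   88.35200159] tilt 34.76232298673485 yaw -15.817966562342017
```

```bash
cat >> h.py <<'E'
YAW=np.radians(-15.82)
C=np.array([581.2,152.3,0])
Rs=R.from_euler('z',YAW).as_matrix()
Rf=Rs@R.from_euler('y',np.radians(-35)).as_matrix()  # x up slope,y left,z normal
F0=C+np.array([0,0,95])
def toface(X): return (np.asarray(X)-F0)@Rf
def fromface(X): return np.asarray(X)@Rf.T+F0
E
python3 - <<'E'
from h import *
print(np.round(Rf,3))
s=load('scene0.npz');t=load('top0.npz')
for nm,d,k,o,sz in(('s',s,4,(170,115),(150,170)),('t',t,5,(180,150),(140,105))):
    P=toface(cloud(d))
    sub=P[o[1]:o[1]+sz[1],o[0]:o[0]+sz[0]]
    # height map render
    z=sub[...,2]; 
    m=(np.clip((z+20)/100,0,1)*255); m[~np.isfinite(m)]=0
    im=cv2.applyColorMap(m.astype(np.uint8),cv2.COLORMAP_JET)
    cv2.imwrite(f'pics/{nm}_h.png',cv2.resize(im,None,fx=k,fy=k,interpolation=cv2.INTER_NEAREST))
    if nm=='s':
        Q=sub.reshape(-1,3);Q=Q[np.isfinite(Q).all(1)&(abs(Q[:,0])<90)&(abs(Q[:,1])<150)&(Q[:,2]>-10)&(Q[:,2]<120)]
        h,e=np.histogram(Q[:,2],bins=np.arange(-10,120,2.5));print(list(zip(e,h)))
        print('z>38:');A=Q[Q[:,2]>38]
        for lo,hi in ((-150,0),(0,150)):
            B=A[(A[:,1]>lo)&(A[:,1]<hi)&(A[:,2]<100)];print(len(B),np.percentile(B,[2,25,50,75,98],axis=0).round(1))
        g=fromface([[x,y,0] for x in(-60,60) for y in (-120,120)])
        print(proj(s,g))
E
```

```text
[[ 0.788  0.273 -0.552]
 [-0.223  0.962  0.156]
 [ 0.574  0.     0.819]]
[(np.float64(-10.0), np.int64(44)), (np.float64(-7.5), np.int64(93)), (np.float64(-5.0), np.int64(398)), (np.float64(-2.5), np.int64(845)), (np.float64(0.0), np.int64(810)), (np.float64(2.5), np.int64(395)), (np.float64(5.0), np.int64(201)), (np.float64(7.5), np.int64(98)), (np.float64(10.0), np.int64(37)), (np.float64(12.5), np.int64(32)), (np.float64(15.0), np.int64(25)), (np.float64(17.5), np.int64(28)), (np.float64(20.0), np.int64(30)), (np.float64(22.5), np.int64(36)), (np.float64(25.0), np.int64(20)), (np.float64(27.5), np.int64(12)), (np.float64(30.0), np.int64(7)), (np.float64(32.5), np.int64(6)), (np.float64(35.0), np.int64(9)), (np.float64(37.5), np.int64(3)), (np.float64(40.0), np.int64(16)), (np.float64(42.5), np.int64(42)), (np.float64(45.0), np.int64(93)), (np.float64(47.5), np.int64(111)), (np.float64(50.0), np.int64(40)), (np.float64(52.5), np.int64(7)), (np.float64(55.0), np.int64(1)), (np.float64(57.5), np.int64(0)), (np.float64(60.0), np.int64(0)), (np.float64(62.5), np.int64(0)), (np.float64(
[... 345 characters left out ...]
(0)), (np.float64(92.5), np.int64(0)), (np.float64(95.0), np.int64(0)), (np.float64(97.5), np.int64(0)), (np.float64(100.0), np.int64(0)), (np.float64(102.5), np.int64(0)), (np.float64(105.0), np.int64(0)), (np.float64(107.5), np.int64(0)), (np.float64(110.0), np.int64(0)), (np.float64(112.5), np.int64(0)), (np.float64(115.0), np.int64(0))]
z>38:
169 [[ -12.4 -108.6   40.4]
 [  -8.8  -92.3   46.1]
 [  -4.8  -70.6   47.6]
 [  -0.8  -46.6   49.2]
 [   3.   -26.3   52.9]]
144 [[-12.   31.6  40.5]
 [ -8.4  46.9  45.4]
 [ -4.5  69.9  47.5]
 [ -0.4  92.9  48.8]
 [  3.3 114.9  52.4]]
[[255.56890298 255.34673021]
 [196.80033429 217.06007632]
 [279.71048945 217.69055167]
 [219.25491893 182.9295038 ]]
```

View pics/s_h.png

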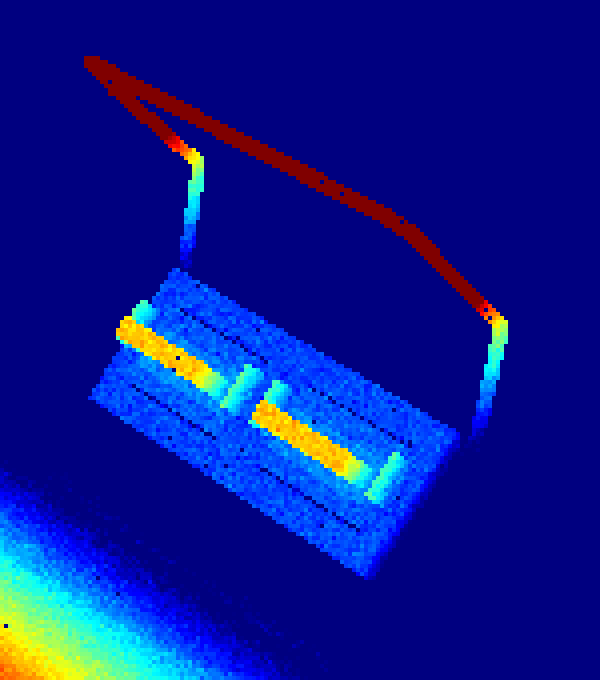

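```bash
python3 - <<'E'
from h import *
s=load('scene0.npz');t=load('top0.npz')
for nm,d in(('s',s),('t',t)):
    Q=toface(cloud(d)).reshape(-1,3);Q=Q[np.isfinite(Q).all(1)]
    w=cloud(d).reshape(-1,3)
    f=Q[(abs(Q[:,0])<75)&(abs(Q[:,1])<135)&(abs(Q[:,2])<6)];print(nm,'face n',len(f),np.median(f[:,2]),'x',np.percentile(f[:,0],[1,99]),'y',np.percentile(f[:,1],[1,99]))
    for lo,hi in ((-130,0),(0,130)):
        B=Q[(Q[:,1]>lo)&(Q[:,1]<hi)&(Q[:,2]<60)&(Q[:,2]>43)&(abs(Q[:,0])<25)];print(len(B),np.percentile(B,[2,50,98],axis=0).round(1).tolist())
    H=Q[(Q[:,2]>170)&(Q[:,2]<215)&(abs(Q[:,1])<170)&(Q[:,0]>90)&(Q[:,0]<170)];print('hoop',len(H),np.percentile(H,[2,50,98],axis=0).round(1).tolist())
E
```

```text
s face n 2440 0.07848722471550845 x [-60.05264429  54.01483002] y [-133.41877982  131.27387974]
157 [[-12.2, -106.8, 43.8], [-4.8, -67.0, 47.7], [3.0, -26.9, 53.0]]
131 [[-11.9, 33.5, 43.7], [-4.5, 71.0, 47.8], [3.1, 114.1, 52.5]]
hoop 382 [[122.2, -146.4, 173.6], [126.6, -24.1, 194.9], [131.9, 139.4, 199.1]]
t face n 1613 -0.04139231957773224 x [-58.43470255  57.23670188] y [-132.75513024  132.08262378]
125 [[-10.4, -108.1, 43.4], [-1.0, -66.8, 48.0], [6.3, -29.1, 52.7]]
126 [[-10.4, 31.4, 43.5], [-1.5, 71.9, 47.4], [6.9, 111.5, 52.7]]
hoop 417 [[123.4, -144.5, 177.7], [129.7, -2.9, 194.7], [134.0, 146.5, 200.4]]
```

```bash
python3 - <<'E'
from h import *
s=load('scene0.npz');t=load('top0.npz')
crop(s,120,200,220,270,6,'pics/s_c.png')
P=cloud(s);
for nm,(x0,y0,x1,y1) in dict(carton=(138,210,165,262),bottle=(366,228,386,256),counter=(245,298,278,322)).items():
    q=P[y0:y1,x0:x1].reshape(-1,3);q=q[np.isfinite(q).all(1)&(q[:,2]>9)];print(nm,len(q),np.percentile(q,[3,50,97],axis=0).round())
Q=toface(P).reshape(-1,3);Q=Q[np.isfinite(Q).all(1)]
for zl in range(0,210,20):
  for sg in(-1,1):
    B=Q[(sg*Q[:,1]>120)&(sg*Q[:,1]<180)&(Q[:,0]>20)&(Q[:,0]<200)&(Q[:,2]>zl)&(Q[:,2]<zl+20)]
    if len(B):print(zl,sg,len(B),np.median(B,axis=0).round())
q=P[270:370,315:450].reshape(-1,3);q=q[np.isfinite(q).all(1)&(q[:,2]>8)&(q[:,2]<22)];print('tray rim',q.min(0),q.max(0),np.percentile(q,[1,99],axis=0))
for c in [(324,315),(362,279),(440,325),(402,361)]: print(onz(s,*c,15).round())
crop(s,310,265,450,370,5,'pics/s_tray.png')
E
```

```text
carton 589 [[418. 335.  12.]
 [428. 343.  76.]
 [451. 374. 118.]]
bottle 176 [[ 700. -231.   11.]
 [ 707. -220.   32.]
 [ 798. -209.   74.]]
counter 239 [[362. -54.  10.]
 [379. -29.  21.]
 [407.  -9.  26.]]
0 -1 72 [  84. -142.    5.]
0 1 60 [ 80. 145.   3.]
20 -1 35 [ 118. -146.   28.]
20 1 32 [116. 149.  25.]
40 -1 13 [ 126. -147.   53.]
40 1 16 [128. 148.  48.]
60 -1 12 [ 126. -147.   70.]
60 1 15 [126. 148.  70.]
80 -1 17 [ 126. -147.   90.]
80 1 19 [128. 148.  88.]
100 -1 15 [ 126. -147.  111.]
100 1 17 [127. 147. 112.]
120 -1 16 [ 126. -147.  129.]
120 1 18 [127. 148. 130.]
140 -1 21 [ 126. -147.  151.]
140 1 14 [127. 148. 147.]
160 -1 19 [ 126. -146.  171.]
160 1 8 [126. 147. 167.]
180 -1 53 [ 126. -136.  192.]
180 1 24 [128. 132. 194.]
200 1 1 [127. 125. 200.]
tray rim [ 369.84156089 -448.22640943    8.02831111] [ 642.96032106 -164.80989707   21.91860478] [[ 372.31203895 -444.5852644     8.17285435]
 [ 595.4552549  -169.24910949   18.96009393]]
[ 429. -179.   15.]
[ 582. -225.   15.]
[ 520. -447.   15.]
[ 382. -391.   15.]
```

View pics/s_tray.png

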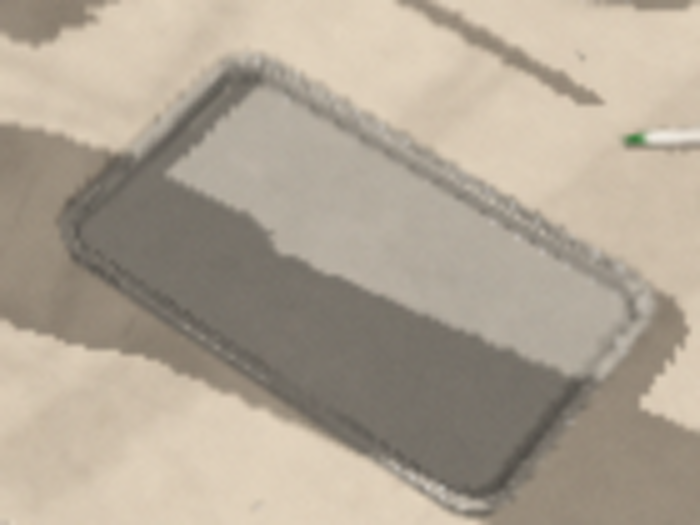

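View pics/s_c.png

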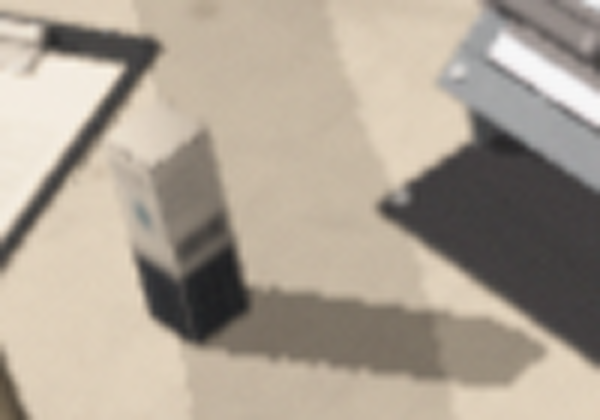

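```bash
cat >> h.py <<'E'
RT=Rf@np.diag([1,-1,-1.])   # tool frame at grip: x up slope, z into face
def st():
    from cell import sensors
    s=sensors.read_state();return s
def rel(P,Rm,p0=None,R0=None):
    if p0 is None:
        s=st();p0=np.array(s['eef_pos']);R0=R.from_euler('xyz',s['tool_rot']).as_matrix()
    d=R0.T@(np.asarray(P)-p0);w=R.from_matrix(R0.T@Rm).as_rotvec(degrees=True)
    return np.round(np.r_[d,w],1)
E
python3 - <<'E'
from h import *
print(fromface([[-2.5,71.5,120],[-2.5,71.5,38],[-2.5,-67.5,38]]).round(),R.from_matrix(RT).as_euler('xyz'))
p0=np.array([249.983,600.022,231.313]);R0=R.from_euler('xyz',[np.pi,0,1.176]).as_matrix()
print(rel(fromface([-2.5,71.5,130]),RT,p0,R0))
E
```

```text
[[532. 240. 192.]
 [578. 228. 125.]
 [540.  94. 125.]] [ 3.14159265 -0.61086524 -0.27611109]
[-224.   393.4   31.3  -25.4   28.6   80.4]
```

Request:
arm_command:
  rows:
    - [[-20, 40, 0, -2.5, 2.9, 8], [-45, 80, 0, -5, 5.7, 16], [-67, 118, 0, -7.6, 8.6, 24], [-90, 157, 0, -10, 11.4, 32], [-112, 197, 5, -12.7, 14.3, 40], [-134, 236, 10, -15.2, 17.2, 48], [-157, 275, 15, -17.8, 20, 56], [-179, 315, 20, -20.3, 22.9, 64], [-202, 354, 25, -22.9, 25.7, 72], [-224, 393.4, 31.3, -25.4, 28.6, 80.4], [-224, 393.4, 31.3, -25.4, 28.6, 80.4], [-224, 393.4, 31.3, -25.4, 28.6, 80.4], [-224, 393.4, 31.3, -25.4, 28.6, 80.4], [-224, 393.4, 31.3, -25.4, 28.6, 80.4], [-224, 393.4, 31.3, -25.4, 28.6, 80.4], [-224, 393.4, 31.3, -25.4, 28.6, 80.4]]
  claw: 0.2

```text
clock: 1.48
eef_pos: [527.7, 240.4, 200.2]
tool_rot: [-3.139, -0.613, -0.284]
force: [1.3, -0.6, 0.2]
width: 51.4
```

```bash
cat > snap.py <<'E'
import sys
from h import *
from cell import sensors,get_image
s=sensors.read_state();print(s['clock'],s['eef_pos'].round(1),s['tool_rot'].round(3),s['force'].round(2),s['torque'].round(2),s['width'].round(1),s['qpos'].round(2))
for n in sys.argv[2:]:
    d=get_image(n);np.savez(f'{n}{sys.argv[1]}.npz',**{k:np.array(v) for k,v in d.items()});cv2.imwrite(f'pics/{n}{sys.argv[1]}.png',d['pixels'][:,:,::-1])
E
python3 snap.py 1 wrist scene
python3 -c "
from h import *
s=st();print(toface(s['eef_pos']),rel(s['eef_pos'],RT))"
```

```text
[ -1.53351321  70.21478218 129.48476814] [ 0.   0.   0.   0.1 -0.1 -0.4]Traceback (most recent call last):
  File "snap.py", line 4, in <module>
    s=sensors.read_state();print(s['clock'],s['eef_pos'].round(1),s['tool_rot'].round(3),s['force'].round(2),s['torque'].round(2),s['width'].round(1),s['qpos'].round(2))
                                                                                                                                  ^^^^^^^^^^^^^^^^
AttributeError: 'float' object has no attribute 'round'
```

```bash
sed -i "s/s\['width'\].round(1)/round(s['width'],1)/" snap.py
python3 snap.py 1 wrist scene
```

```text
1.4833 [527.7 240.4 200.2] [-3.139 -0.613 -0.284] [ 1.32 -0.63  0.16] [0.17 0.6  0.02] 51.4 [-1.19  0.57  0.59  2.17  1.01  0.24 -1.98]
```

View pics/wrist1.png

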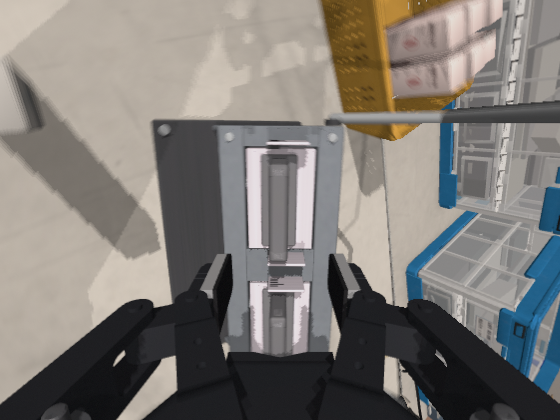

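View pics/scene1.png

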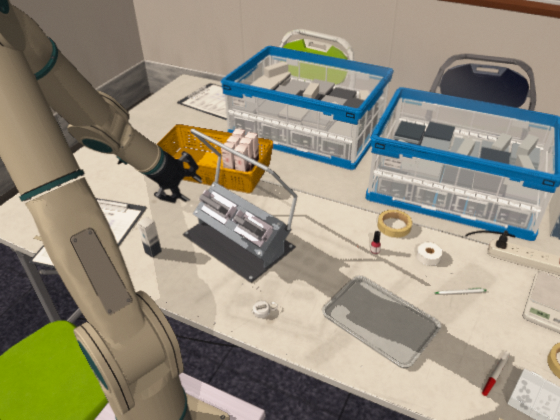

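```bash
python3 - <<'E'
from h import *
d=load('wrist1.npz')
Q=toface(cloud(d)).reshape(-1,3);Q=Q[np.isfinite(Q).all(1)]
f=Q[(abs(Q[:,0])<75)&(abs(Q[:,1])<135)&(abs(Q[:,2])<8)];print('face n',len(f),np.median(f[:,2]),'x',np.percentile(f[:,0],[1,99]),'y',np.percentile(f[:,1],[1,99]))
for lo,hi in ((-130,0),(0,130)):
    B=Q[(Q[:,1]>lo)&(Q[:,1]<hi)&(Q[:,2]<54)&(Q[:,2]>43)&(abs(Q[:,0])<25)];print(len(B),np.percentile(B,[2,50,98],axis=0).round(1).tolist())
print(toface(d['pose'][:3,3]), proj(d,fromface([[-2.5,71.5,47],[-2.5,30,47],[-2.5,113,47]])))
crop(d,210,120,350,290,4,'pics/w1c.png')
E
```

```text
face n 19790 0.5383747788694712 x [-59.50790339  53.34519614] y [-105.36211288  133.74904749]
708 [[-12.3, -68.7, 44.3], [-4.6, -45.7, 48.8], [2.9, -26.3, 50.2]]
1887 [[-12.2, 32.8, 45.2], [-4.6, 75.5, 48.6], [2.8, 112.5, 50.1]]
[ -2.14301874 144.23822511 272.707389  ] [[279.58930983 215.04425041]
 [279.85304894 260.97901277]
 [279.29688466 164.10715878]]
```

View pics/w1c.png

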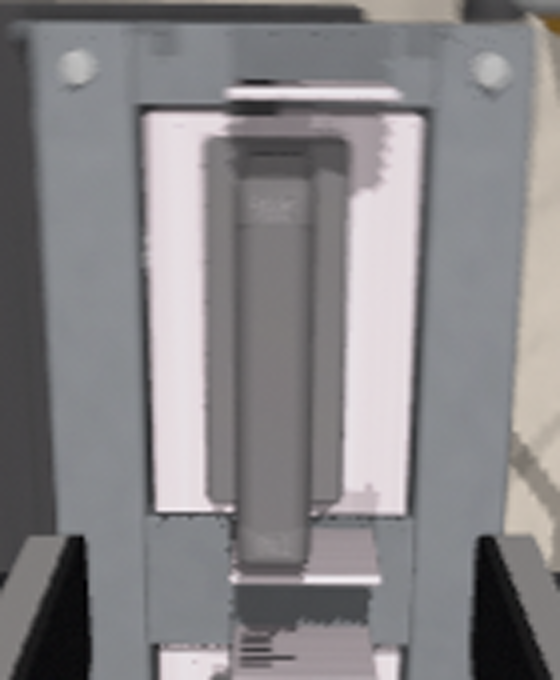

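Request:
arm_command:
  rows:
    - [[-1.5, -2, 15, 0, 0, -0.4], [-1.5, -2, 35, 0, 0, -0.4], [-1.5, -2, 55, 0, 0, -0.4], [-1.5, -2, 72, 0, 0, -0.4], [-1.5, -2, 87, 0, 0, -0.4], [-1.5, -2, 98, 0, 0, -0.4], [-1.5, -2, 105, 0, 0, -0.4], [-1.5, -2, 109.5, 0, 0, -0.4], [-1.5, -2, 109.5, 0, 0, -0.4], [-1.5, -2, 109.5, 0, 0, -0.4], [-1.5, -2, 109.5, 0, 0, -0.4]]

```text
clock: 2.5
eef_pos: [586.7, 227.3, 109.9]
tool_rot: [3.137, -0.612, -0.267]
force: [0.1, -0.5, -0.4]
width: 51.4
```

```bash
python3 snap.py 2 wrist 
python3 -c "
from h import *
s=st();print(toface(s['eef_pos']),rel(s['eef_pos'],RT),s['force']@Rf)
d=load('wrist2.npz')
Q=toface(cloud(d)).reshape(-1,3);Q=Q[np.isfinite(Q).all(1)]
B=Q[(Q[:,1]>85)&(Q[:,1]<110)&(Q[:,2]<54)&(Q[:,2]>43)&(abs(Q[:,0])<20)];print(len(B),np.percentile(B,[2,50,98],axis=0).round(1).tolist())"
```

```text
2.5 [586.7 227.3 109.9] [ 3.137 -0.612 -0.267] [ 0.15 -0.49 -0.4 ] [ 0.14  0.62 -0.02] 51.4 [-0.91  0.74  0.34  2.12  1.8   0.27 -2.72]
[-3.823546   73.81566599 21.00701065] [ 0.   0.   0.  -0.  -0.1  0.4] [ 0.15235683 -1.07794563  0.39153723]
1896 [[-11.8, 85.6, 45.5], [-4.3, 98.1, 48.5], [3.4, 109.5, 50.0]]
```

View pics/wrist2.png

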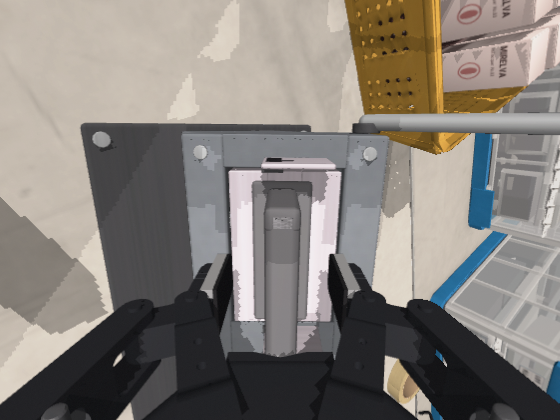

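Request:
arm_command:
  rows:
    - [[0, 0, 0, 0, 0, 0], [0, 0, 0, 0, 0, 0], [0, 0, 0, 0, 0, 0], [0, 0, 0, 0, 0, 0], [0, 0, 0, 0, 0, 0], [0, 0, 0, 0, 0, 0], [0, 0, 0, 0, 0, 0], [0, 0, 0, 0, 0, 0]]
  claw: -1

```text
clock: 3.22
eef_pos: [587.0, 227.3, 109.9]
tool_rot: [3.137, -0.613, -0.268]
force: [-1.9, -0.1, 5.5]
width: 15.1
```

```bash
cat > q.py <<'E'
from h import *
s=st();print(round(s['clock'],2),'face',toface(s['eef_pos']).round(2),'err',rel(s['eef_pos'],RT)[3:],'Fface',(s['force']@Rf).round(2),'T',(s['torque']@Rf).round(2),'w',round(s['width'],1),s['qpos'].round(2))
E
python3 q.py; python3 snap.py 3 wrist
```

```text
3.22 face [-3.6  73.76 20.75] err [-0.  -0.1  0.4] Fface [ 1.69 -0.59  5.54] T [-0.02  0.48 -0.  ] w 15.1 [-0.91  0.74  0.34  2.12  1.8   0.27 -2.72]
3.2167 [587.  227.3 109.9] [ 3.137 -0.613 -0.268] [-1.89 -0.08  5.51] [ 0.12  0.47 -0.01] 15.1 [-0.91  0.74  0.34  2.12  1.8   0.27 -2.72]
```

View pics/wrist3.png

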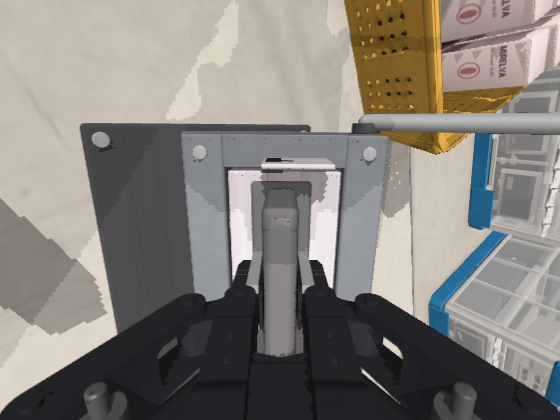

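Gripped: width 15 mm, with the bar between the pads at (281,300). Now I'll pull in small steps.

Request:
arm_command:
  rows:
    - [[0, 0, -1, 0, 0, 0], [0, 0, -2, 0, 0, 0], [0, 0, -3, 0, 0, 0], [0, 0, -4, 0, 0, 0], [0, 0, -5, 0, 0, 0], [0, 0, -5, 0, 0, 0], [0, 0, -5, 0, 0, 0]]

```text
clock: 3.85
eef_pos: [584.1, 227.5, 113.7]
tool_rot: [3.136, -0.612, -0.268]
force: [1.2, -0.6, 0.2]
width: 15.1
```

```bash
python3 q.py; python3 snap.py 4 wrist;  python3 - <<'E'
from h import *
crop(load('wrist4.npz'),220,110,350,290,4,'pics/w4c.png')
E
```

```text
3.85 face [-3.76 73.14 25.43] err [ 0.  -0.1  0.4] Fface [ 1.17 -0.23 -0.53] T [-0.11  0.25  0.01] w 15.1 [-0.91  0.74  0.35  2.13  1.77  0.27 -2.69]
3.85 [584.1 227.5 113.7] [ 3.136 -0.612 -0.268] [ 1.16 -0.56  0.24] [-0.02  0.27 -0.06] 15.1 [-0.91  0.74  0.35  2.13  1.77  0.27 -2.69]
```

View pics/w4c.png

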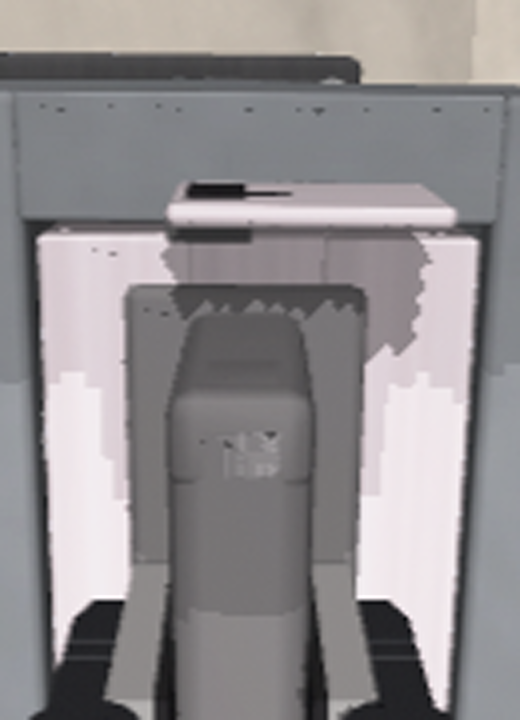

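Request:
arm_command:
  rows:
    - [[0, 0, -1, 0, 0, 0], [0, 0, -2, 0, 0, 0], [0, 0, -3, 0, 0, 0], [0, 0, -3, 0, 0, 0], [0, 0, -3, 0, 0, 0]]

```text
clock: 4.32
eef_pos: [582.5, 228.4, 116.2]
tool_rot: [3.137, -0.612, -0.268]
force: [2.1, -0.7, 0.1]
width: 15.0
```

```bash
python3 q.py; python3 snap.py 5 wrist;  python3 - <<'E'
from h import *
crop(load('wrist5.npz'),220,110,350,290,4,'pics/w5c.png')
for k in (2,3,4,5):
    d=load(f'wrist{k}.npz');Q=toface(cloud(d)).reshape(-1,3);Q=Q[np.isfinite(Q).all(1)]
    def m(x0,x1,y0,y1,z0,z1):
        B=Q[(Q[:,0]>x0)&(Q[:,0]<x1)&(Q[:,1]>y0)&(Q[:,1]<y1)&(Q[:,2]>z0)&(Q[:,2]<z1)];return len(B),np.median(B[:,2]).round(2)
    # block at x in +-(22..30) off plate ; housing x 45..52; plate x 11..16; bar top
    print(k,'block',m(-32,-22,70,118,-10,25),m(16,26,70,118,-10,25),'housing',m(-56,-46,70,118,-10,15),'bar',m(-9,1,88,108,40,70))
E
```

```text
4.32 face [-3.84 73.52 28.56] err [-0.  -0.1  0.4] Fface [ 1.92 -0.12 -1.19] T [-0.04  0.2  -0.05] w 15.0 [-0.92  0.73  0.35  2.13  1.76  0.27 -2.68]
4.3167 [582.5 228.4 116.2] [ 3.137 -0.612 -0.268] [ 2.14 -0.73  0.13] [ 0.05  0.2  -0.07] 15.0 [-0.92  0.73  0.35  2.13  1.76  0.27 -2.68]
2 block (1320, np.float64(1.9)) (1308, np.float64(1.82)) housing (1284, np.float64(-0.11)) bar (982, np.float64(48.84))
3 block (1309, np.float64(1.84)) (1312, np.float64(1.8)) housing (1293, np.float64(-0.07)) bar (1006, np.float64(48.99))
4 block (1249, np.float64(2.64)) (1257, np.float64(2.53)) housing (1232, np.float64(-0.06)) bar (977, np.float64(53.57))
5 block (1166, np.float64(2.7)) (1228, np.float64(2.62)) housing (1191, np.float64(-0.08)) bar (983, np.float64(56.76))
```

View pics/w5c.png

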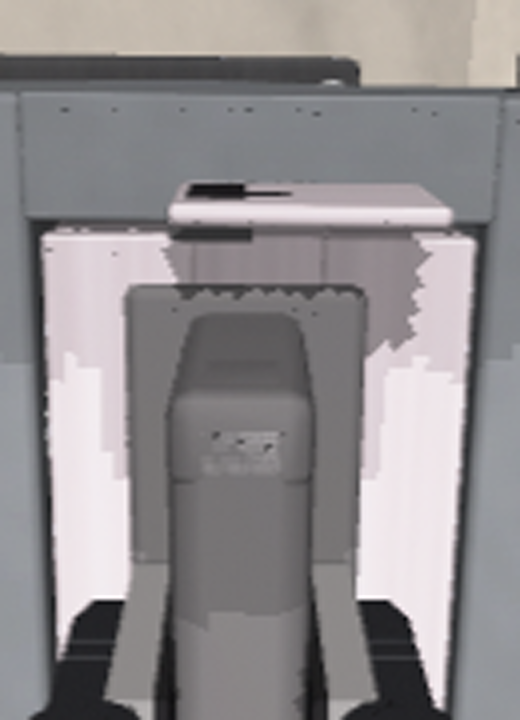

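The depth readings settle the left handle. Its bar has risen 7.8 mm while the block rose only about 0.8 mm and the pull stayed near 1 N, so it isn't latched. I'll draw it straight out.

Request:
arm_command:
  rows:
    - [[0, 0, -3, 0, 0, 0], [0, 0, -7, 0, 0, 0], [0, 0, -11, 0, 0, 0], [0, 0, -15, 0, 0, 0], [0, 0, -20, 0, 0, 0], [0, 0, -26, 0, 0, 0], [0, 0, -34, 0, 0, 0], [0, 0, -44, 0, 0, 0], [0, 0, -58, 0, 0, 0], [0, 0, -74, 0, 0, 0], [0, 0, -90, 0, 0, 0], [0, 0, -100, 0, 0, 0], [0, 0, -105, 0, 0, 0], [0, 0, -105, 0, 0, 0], [0, 0, -105, 0, 0, 0]]

```text
clock: 5.62
eef_pos: [524.1, 245.0, 201.9]
tool_rot: [3.137, -0.611, -0.267]
force: [-0.7, -0.2, -0.5]
width: 14.8
```

```bash
python3 q.py; python3 snap.py 6 wrist scene;python3 - <<'E'
from h import *
crop(load('scene6.npz'),130,140,330,290,4,'pics/s6c.png')
E
```

```text
5.62 face [ -4.44  73.65 133.58] err [-0.  -0.   0.4] Fface [-0.73 -0.39 -0.05] T [-0.06  0.62  0.02] w 14.8 [-1.02  0.52  0.31  2.17  1.2   0.39 -2.15]
5.6167 [524.1 245.  201.9] [ 3.137 -0.611 -0.267] [-0.65 -0.22 -0.46] [ 0.11  0.61 -0.02] 14.8 [-1.02  0.52  0.31  2.17  1.2   0.39 -2.15]
```

View pics/s6c.png

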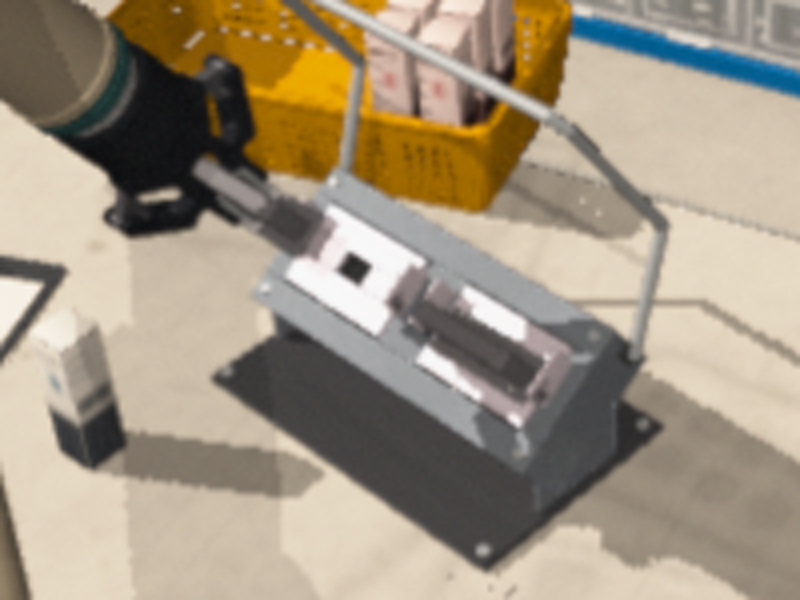

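View pics/wrist6.png

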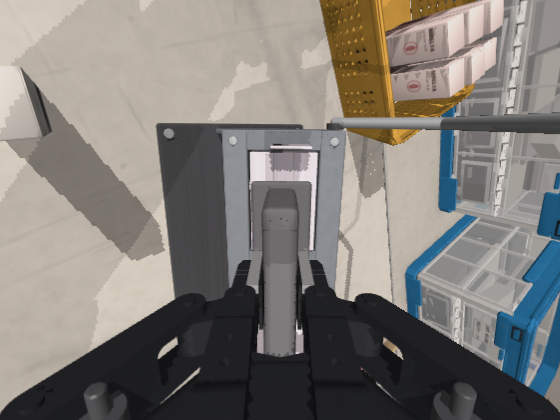

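The left handle is clear, and its slot shows at crop (355,267). I'll carry it to the tray at the same tilt, since the stand and tray yaws nearly match. It will then fall toward the robot on release.

```bash
python3 - <<'E'
from h import *
s=st();p=s['eef_pos'];R0=R.from_euler('xyz',s['tool_rot']).as_matrix()
f=toface(p)
W1=fromface([f[0]-10,-150,f[2]+10])
G=np.array([478,-370,64.]);T=G+18.7*(-Rf[:,2])
for w in (W1,T+[0,0,90],T+[0,0,6],T): print(w.round(),toface(w).round(),rel(w,R0))
E
```

```text
[450.  34. 204.] [ -14. -150.  143.] [-11.6 223.1  -9.8   0.    0.    0. ]
[ 488. -373.  139.] [  69. -531.    5.] [ 69.  604.2 128.6   0.    0.    0. ]
[ 488. -373.   55.] [  21. -531.  -64.] [ 20.8 603.8 197.4   0.    0.    0. ]
[ 488. -373.   49.] [  18. -531.  -69.] [ 17.4 603.8 202.3   0.    0.    0. ]
```

Request:
arm_command:
  rows:
    - [[-6, 20, -8, 0, 0, 0], [-11, 50, -10, 0, 0, 0], [-11, 85, -10, 0, 0, 0], [-11, 120, -10, 0, 0, 0], [-11, 155, -10, 0, 0, 0], [-11, 190, -10, 0, 0, 0], [-11, 225, -10, 0, 0, 0], [-11, 260, -10, 0, 0, 0], [-11, 295, -10, 0, 0, 0], [-11, 330, -10, 0, 0, 0], [0, 365, 5, 0, 0, 0], [12, 398, 25, 0, 0, 0], [22, 430, 42, 0, 0, 0], [32, 464, 60, 0, 0, 0], [42, 498, 78, 0, 0, 0], [52, 532, 95, 0, 0, 0], [60, 566, 110, 0, 0, 0], [69, 595, 125, 0, 0, 0], [69, 604, 128, 0, 0, 0], [69, 604, 128, 0, 0, 0]]

```text
clock: 7.38
eef_pos: [499.4, -232.9, 156.9]
tool_rot: [3.138, -0.61, -0.27]
force: [0.5, 1.0, -1.1]
width: 14.8
```

```bash
python3 q.py; python3 snap.py 7 wrist scene;python3 - <<'E'
from h import *
s=st();p=s['eef_pos'];R0=R.from_euler('xyz',s['tool_rot']).as_matrix()
G=np.array([478,-370,64.]);T=G+18.7*(-Rf[:,2])
for w in (T+[0,0,20],T): print(w.round(),rel(w,RT))
d=load('wrist7.npz');P=cloud(d).reshape(-1,3);P=P[np.isfinite(P).all(1)]
E
```

```text
7.38 face [  57.1  -392.86   35.63] err [-0.   0.   0.3] Fface [-0.43  1.1  -1.06] T [0.03 0.59 0.03] w 14.8 [ 1.2   0.82 -1.18  2.41  2.09  0.76 -1.82]
7.3833 [ 499.4 -232.9  156.9] [ 3.138 -0.61  -0.27 ] [ 0.55  0.99 -1.12] [0.17 0.57 0.04] 14.8 [ 1.2   0.82 -1.18  2.41  2.09  0.76 -1.82]
[ 488. -373.   69.] [-25.7 128.4  88.8   0.8   0.2  -0.5]
[ 488. -373.   49.] [-37.1 128.3 105.2   0.8   0.2  -0.5]
```

View pics/scene7.png

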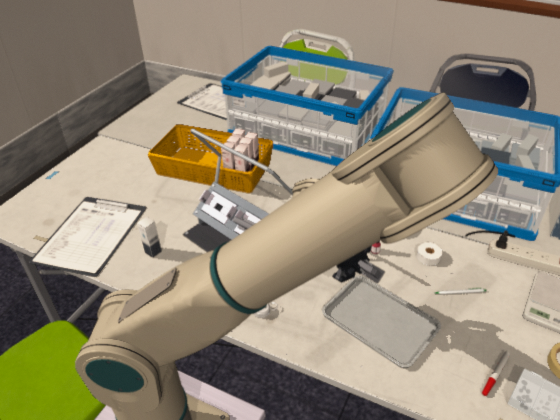

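View pics/wrist7.png

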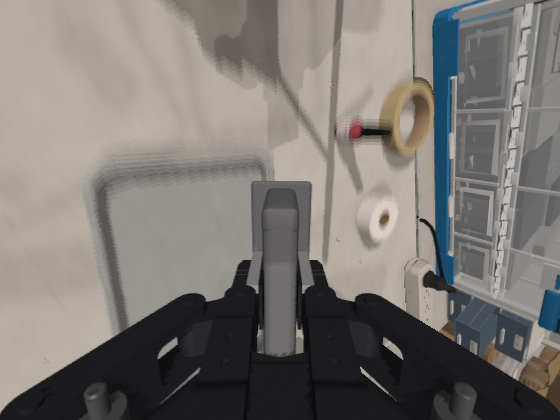

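Request:
arm_command:
  rows:
    - [[0, 15, 5, 0, 0, 0], [0, 35, 12, 0, 0, 0], [-2, 60, 20, 0, 0, 0], [-5, 85, 28, 0, 0, 0], [-8, 105, 38, 0, 0, 0], [-10, 120, 48, 0, 0, 0], [-12, 128, 55, 0.8, 0, -0.5], [-12, 128, 60, 0.8, 0, -0.5], [-12, 128, 60, 0.8, 0, -0.5], [-12, 128, 60, 0.8, 0, -0.5]]

```text
clock: 8.32
eef_pos: [490.5, -359.0, 102.5]
tool_rot: [-3.137, -0.611, -0.257]
force: [-0.9, 0.4, -0.2]
width: 14.9
```

```bash
python3 q.py; python3 snap.py 8 wrist;python3 - <<'E'
from h import *
G=np.array([478,-370,64.]);T=G+18.7*(-Rf[:,2])
print(st()['eef_pos'])
for w in (T+[0,0,20],T): print(w.round(),rel(w,RT))
E
```

```text
8.32 face [  47.02 -516.67  -23.72] err [-0.9 -0.   0.9] Fface [-0.91  0.16  0.38] T [ 0.03  0.63 -0.06] w 14.9 [ 1.39  0.94 -1.03  2.25  2.21  0.55 -1.56]
8.3167 [ 490.5 -359.   102.5] [-3.137 -0.611 -0.257] [-0.88  0.42 -0.21] [ 0.23  0.59 -0.03] 14.9 [ 1.39  0.94 -1.03  2.25  2.21  0.55 -1.56]
[ 490.68706551 -358.74623181  102.96911932]
[ 488. -373.   69.] [-18.6  14.4  28.8  -0.9  -0.    0.9]
[ 488. -373.   49.] [-30.1  14.5  45.1  -0.9  -0.    0.9]
```

View pics/wrist8.png

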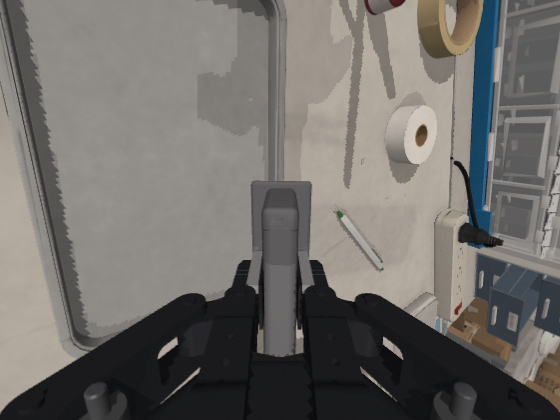

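```bash
python3 - <<'E'
from h import *
d=load('wrist8.npz');P=cloud(d)
for u,v in [(277,60),(277,150),(60,250),(100,340),(20,100),(200,200)]: print(u,v,P[v,u].round())
E
```

```text
277 60 [ 579. -257.   11.]
277 150 [ 560. -323.   14.]
60 250 [ 392. -337.    0.]
100 340 [ 384. -408.    6.]
20 100 [ 414. -251.   14.]
200 200 [ 487. -342.    2.]
```

Request:
arm_command:
  rows:
    - [[-5, 5, 8, -0.5, 0, 0.5], [-12, 14, 18, -0.9, 0, 0.9], [-18, 14, 27, -0.9, 0, 0.9], [-23, 14, 35, -0.9, 0, 0.9], [-26, 14, 39, -0.9, 0, 0.9], [-26, 14, 39, -0.9, 0, 0.9], [-26, 14, 39, -0.9, 0, 0.9]]

```text
clock: 8.95
eef_pos: [488.2, -373.3, 56.2]
tool_rot: [3.141, -0.612, -0.275]
force: [-0.5, -0.3, -0.5]
width: 15.1
```

```bash
python3 q.py; python3 snap.py 9 wrist scene;python3 - <<'E'
from h import *
G=np.array([478,-370,64.]);T=G+18.7*(-Rf[:,2])
print(st()['eef_pos'])
for w in (T+[0,0,20],T): print(w.round(),rel(w,RT))
E
```

```text
8.95 face [  21.83 -531.04  -62.64] err [ 0.  -0.1  0. ] Fface [-0.61 -0.37 -0.22] T [ 0.02  0.67 -0.04] w 15.1 [ 1.4   1.07 -1.02  2.24  2.31  0.65 -1.58]
8.95 [ 488.2 -373.3   56.2] [ 3.141 -0.612 -0.275] [-0.46 -0.25 -0.54] [ 0.22  0.63 -0.02] 15.1 [ 1.4   1.07 -1.02  2.24  2.31  0.65 -1.58]
[ 488.3003962  -373.85253543   56.74613033]
[ 488. -373.   69.] [ 6.7 -0.9 -9.9  0.1 -0.1  0. ]
[ 488. -373.   49.] [-4.8 -0.9  6.5  0.1 -0.1  0. ]
```

View pics/wrist9.png

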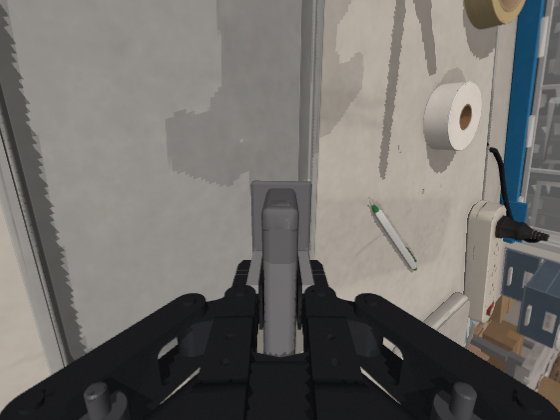

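Request:
arm_command:
  rows:
    - [[-1.5, 0, 2, 0, 0, 0], [-3, 0, 4.3, 0, 0, 0], [-4.6, 0, 6.6, 0, 0, 0], [-5.7, 0, 8.2, 0, 0, 0], [-5.7, 0, 8.2, 0, 0, 0]]

```text
clock: 9.47
eef_pos: [487.6, -374.1, 45.4]
tool_rot: [3.14, -0.611, -0.277]
force: [0.5, -1.5, -1.0]
width: 14.8
```

```bash
python3 q.py; python3 -c "
from h import *
print(st()['eef_pos'],st()['force'])"
```

```text
9.47 face [  15.33 -531.98  -71.26] err [ 0.1 -0.  -0. ] Fface [ 0.13 -1.3  -1.35] T [-0.03  0.75 -0.03] w 14.8 [ 1.4   1.09 -1.02  2.24  2.34  0.66 -1.59]
[ 487.58285315 -374.09421975   45.41760127] [ 0.49055093 -1.49011142 -1.02966657]
```

Request:
arm_command:
  rows:
    - [[-1.1, 0, 1.6, 0, 0, 0], [-1.1, 0, 1.6, 0, 0, 0], [-1.1, 0, 1.6, 0, 0, 0], [-1.1, 0, 1.6, 0, 0, 0], [-1.1, 0, 1.6, 0, 0, 0], [-1.1, 0, 1.6, 0, 0, 0], [-1.1, 0, 1.6, 0, 0, 0]]
  claw: 0.1

```text
clock: 10.05
eef_pos: [487.9, -374.2, 44.2]
tool_rot: [3.14, -0.612, -0.276]
force: [-0.3, -0.7, -0.3]
width: 47.1
```

```bash
python3 q.py; python3 snap.py 10 wrist
```

```text
10.05 face [  14.89 -532.    -72.49] err [ 0.1 -0.1 -0. ] Fface [-0.24 -0.76 -0.16] T [ 0.01  0.66 -0.01] w 47.1 [ 1.4   1.1  -1.02  2.24  2.34  0.67 -1.59]
10.05 [ 487.9 -374.2   44.2] [ 3.14  -0.612 -0.276] [-0.31 -0.71 -0.27] [ 0.2   0.63 -0.  ] 47.1 [ 1.4   1.1  -1.02  2.24  2.34  0.67 -1.59]
```

View pics/wrist10.png

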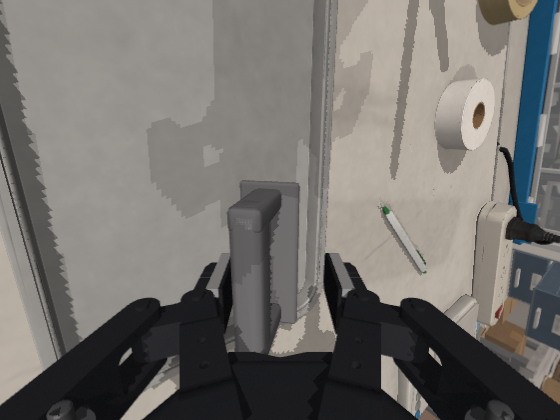

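Handle 1 is released and leans on the lower finger at about (230,270). I'll withdraw along the tool axis, shifting slightly up-slope.

Request:
arm_command:
  rows:
    - [[0, 0, -6, 0, 0, 0], [0, 0, -14, 0, 0, 0], [0, 0, -24, 0, 0, 0], [0, 0, -36, 0, 0, 0], [0, 0, -50, 0, 0, 0], [0, 0, -65, 0, 0, 0], [0, 0, -80, 0, 0, 0], [0, 0, -92, 0, 0, 0], [0, 0, -100, 0, 0, 0], [0, 0, -100, 0, 0, 0]]

```text
clock: 10.93
eef_pos: [431.8, -358.5, 127.6]
tool_rot: [3.137, -0.613, -0.274]
force: [-0.7, 0.2, 0.1]
width: 47.1
```

```bash
python3 q.py; python3 snap.py 11 wrist scene
```

```text
10.93 face [  15.04 -532.14   29.28] err [ 0.2 -0.1  0.1] Fface [-0.52 -0.02  0.46] T [-0.01  0.6   0.  ] w 47.1 [ 1.51  0.87 -1.08  2.35  2.23  0.54 -1.58]
10.9333 [ 431.8 -358.5  127.6] [ 3.137 -0.613 -0.274] [-0.67  0.17  0.08] [ 0.16  0.58 -0.  ] 47.1 [ 1.51  0.87 -1.08  2.35  2.23  0.54 -1.58]
```

View pics/wrist11.png

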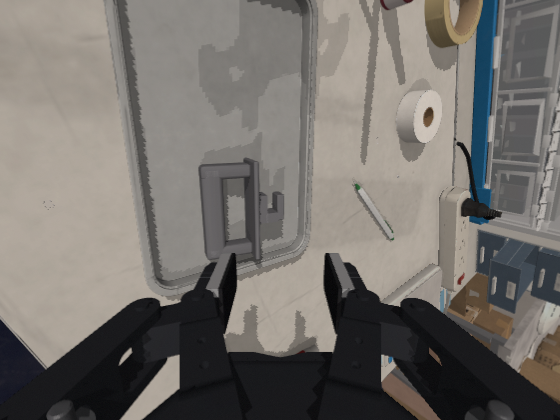

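View pics/scene11.png

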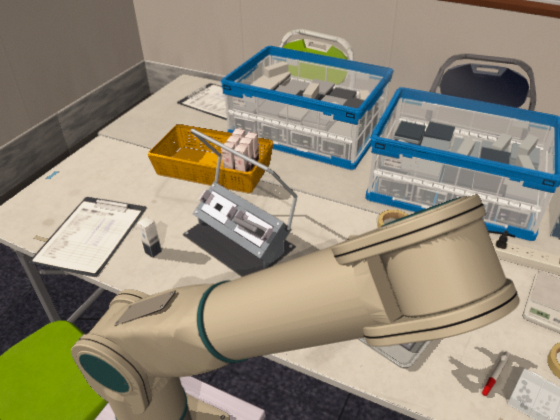

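```bash
python3 - <<'E'
from h import *
d=load('wrist11.npz');P=cloud(d)
g=np.nanmedian(P[195:225,207:218].reshape(-1,3),axis=0);print(g)
for u,v in [(115,50),(135,180),(310,60),(307,200),(220,278)]: print(u,v,P[v,u].round())
a=np.radians(-14.5);X=np.array([np.cos(a),np.sin(a)]);Y=np.array([-np.sin(a),np.cos(a)])
q=g[:2]-[478,-310];print('tray',q@X,q@Y)
s=st();R0=R.from_euler('xyz',s['tool_rot']).as_matrix()
for f in ([-20,-400,150],[-14,-150,145],[-4,-67,130],[-4,-67,21]):
    print(f,fromface(f).round(),rel(fromface(f),RT))
E
```

```text
[ 437.19434519 -356.85131273   19.63083376]
115 50 [ 415. -232.   16.]
135 180 [ 393. -312.   15.]
310 60 [ 577. -265.   12.]
307 200 [ 540. -396.   14.]
220 278 [ 396. -338.  139.]
tray -27.775266546321657 -55.575907882754684
[-20, -400, 150] [ 374. -205.  206.] [-3.480e+01 -1.319e+02 -1.226e+02  2.000e-01 -1.000e-01  0.000e+00]
[-14, -150, 145] [449.  34. 206.] [-2.870e+01 -3.819e+02 -1.184e+02  2.000e-01 -1.000e-01  0.000e+00]
[-4, -67, 130] [488. 109. 199.] [-1.870e+01 -4.650e+02 -1.037e+02  2.000e-01 -1.000e-01  0.000e+00]
[-4, -67, 21] [548.  92. 110.] [-1.890e+01 -4.653e+02  5.300e+00  2.000e-01 -1.000e-01  0.000e+00]
```

Request:
arm_command:
  rows:
    - [[0, -15, -15, 0, 0, 0], [-3, -45, -30, 0, 0, 0], [-7, -75, -45, 0, 0, 0], [-10, -105, -58, 0, 0, 0], [-14, -135, -70, 0, 0, 0], [-17, -165, -82, 0, 0, 0], [-20, -195, -93, 0, 0, 0], [-23, -225, -102, 0, 0, 0], [-26, -255, -110, 0, 0, 0], [-29, -282, -114, 0, 0, 0], [-29, -310, -116, 0, 0, 0], [-29, -310, -116, 0, 0, 0], [-29, -310, -116, 0, 0, 0], [-29, -310, -116, 0, 0, 0], [-29, -310, -116, 0, 0, 0]]

```text
clock: 12.28
eef_pos: [472.6, -30.5, 230.6]
tool_rot: [3.129, -0.574, -0.274]
force: [-0.9, -0.5, 0.5]
width: 47.1
```

```bash
python3 q.py; python3 snap.py 12 scene top; python3 - <<'E'
from h import *
print(rel(fromface([-4,-67,130]),RT))
E
```

```text
12.28 face [  33.06 -205.49  142.41] err [0.6 2.1 0.1] Fface [-0.29 -0.76  0.84] T [-0.02  0.58 -0.03] w 47.1 [ 0.72  0.49 -1.25  2.47  1.64  0.8  -2.09]
12.2833 [472.6 -30.5 230.6] [ 3.129 -0.574 -0.274] [-0.9  -0.53  0.52] [ 0.16  0.56 -0.03] 47.1 [ 0.72  0.49 -1.25  2.47  1.64  0.8  -2.09]
[ -36.8 -140.5   11.6    0.8    2.1   -0. ]
```

View pics/scene12.png

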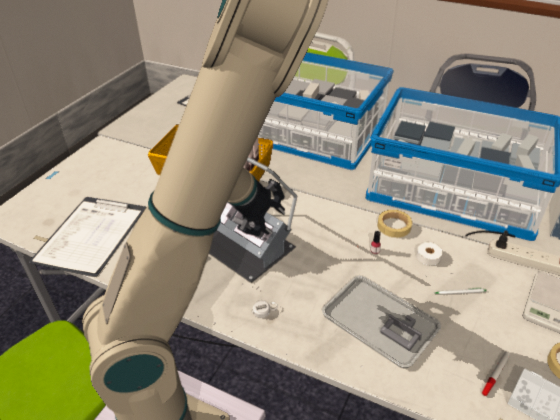

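Request:
arm_command:
  rows:
    - [[-5, -15, 0, 0, 0.3, 0], [-10, -35, 0, 0, 0.6, 0], [-18, -55, 0, 0.2, 1, 0], [-24, -80, 0, 0.4, 1.5, 0], [-30, -105, 0, 0.6, 2, 0], [-36, -125, 5, 0.8, 2, 0], [-36, -140, 8, 0.8, 2.1, 0], [-36, -140, 11, 0.8, 2.1, 0], [-36, -140, 11, 0.8, 2.1, 0], [-36, -140, 11, 0.8, 2.1, 0]]

```text
clock: 13.22
eef_pos: [488.1, 106.8, 200.0]
tool_rot: [3.14, -0.611, -0.278]
force: [-0.5, -0.3, -0.1]
width: 46.6
```

```bash
python3 q.py; python3 snap.py 13 scene wrist; python3 - <<'E'
from h import *
print(rel(fromface([-4,-67,130]),RT))
E
```

```text
13.22 face [ -2.99 -69.17 130.32] err [ 0.1  0.  -0.1] Fface [-0.34 -0.39  0.15] T [0.02 0.59 0.04] w 46.6 [ 0.21  0.66 -1.19  2.41  1.61  1.12 -2.41]
13.2167 [488.1 106.8 200. ] [ 3.14  -0.611 -0.278] [-0.46 -0.28 -0.07] [0.16 0.57 0.04] 46.6 [ 0.21  0.66 -1.19  2.41  1.61  1.12 -2.41]
[-1.3 -2.1  0.7  0.1 -0.  -0.1]
```

View pics/wrist13.png

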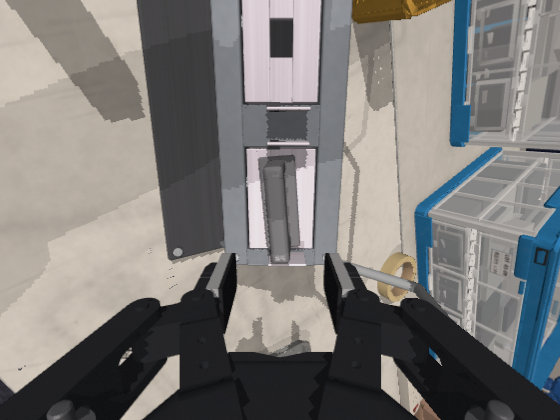

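```bash
python3 - <<'E'
from h import *
crop(load('wrist13.npz'),200,80,370,280,3.5,'pics/w13c.png')
crop(load('scene13.npz'),170,150,320,285,4,'pics/s13c.png')
crop(load('scene7.npz'),170,150,320,285,4,'pics/s7c.png')
d=load('wrist13.npz');Q=toface(cloud(d));
for u,v in [(272,170),(273,190),(278,220),(281,250),(293,165),(296,240)]: print(u,v,Q[v,u].round(1))
E
```

```text
272 170 [ -9.8 -30.7  50.4]
273 190 [ -9.2 -46.6  49.7]
278 220 [ -5.2 -71.2  51.2]
281 250 [ -2.8 -98.4  49.7]
293 165 [  8.2 -32.8   8.2]
296 240 [  12.1 -106.2    9.4]
```

View pics/w13c.png

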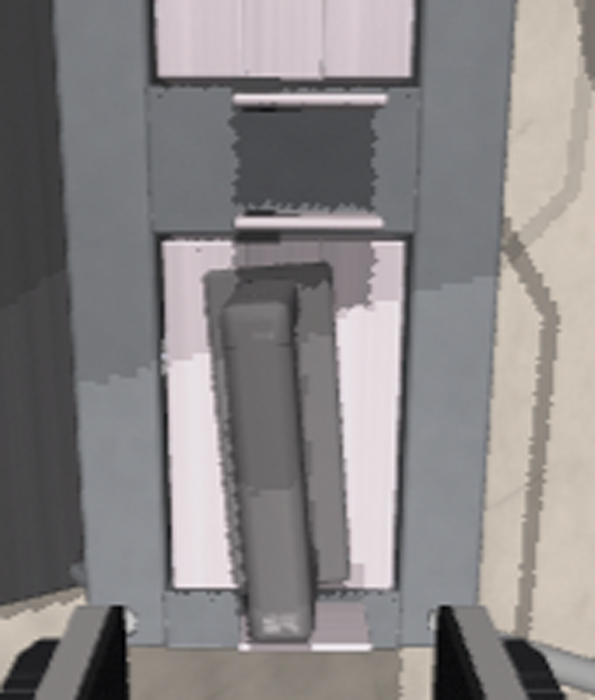

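View pics/s13c.png

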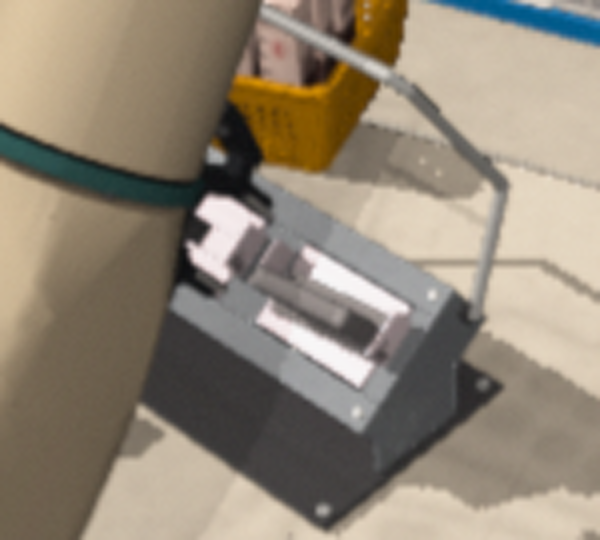

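View pics/s7c.png

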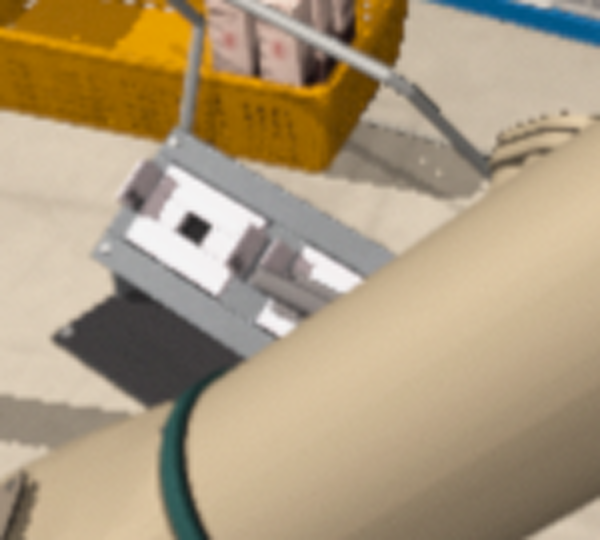

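```bash
python3 - <<'E'
from h import *
for f in ['scene0','top0','scene1','scene6','wrist1','scene11','wrist13']:
    Q=toface(cloud(load(f+'.npz'))).reshape(-1,3);Q=Q[np.isfinite(Q).all(1)]
    for lo,hi in((-108,-28),(32,112)):
        B=Q[(Q[:,1]>lo)&(Q[:,1]<hi)&(abs(Q[:,0]+4)<18)&(Q[:,2]>43)&(Q[:,2]<54)]
        if len(B)<30: continue
        # bin y and median x
        p=np.polyfit(B[:,1],B[:,0],1);print(f,lo,len(B),'skew deg',np.degrees(np.arctan(p[0])).round(2),'x at mid',np.polyval(p,(lo+hi)/2).round(2),'z',np.median(B[:,2]).round(1))
E
```

```text
scene0 -108 148 skew deg -0.23 x at mid -4.68 z 47.7
scene0 32 125 skew deg -0.21 x at mid -4.42 z 48.0
top0 -108 119 skew deg 0.88 x at mid -1.33 z 48.2
top0 32 118 skew deg 0.57 x at mid -1.24 z 47.4
scene1 -108 148 skew deg 0.21 x at mid -4.7 z 47.9
scene1 32 128 skew deg -0.19 x at mid -4.38 z 47.6
scene6 -108 149 skew deg -0.45 x at mid -4.72 z 47.9
wrist1 -108 633 skew deg 0.45 x at mid -4.72 z 48.9
wrist1 32 1811 skew deg 0.26 x at mid -4.61 z 48.6
scene11 -108 146 skew deg -3.99 x at mid -6.48 z 48.8
wrist13 -108 1844 skew deg -4.45 x at mid -6.52 z 49.8
```

My carrying move disturbed the right handle. Its bar is skewed about 4.5° in its slot, though it's still in place. I'll grip it square to the face, which should also straighten it.

Request:
arm_command:
  rows:
    - [[-1.5, -2, 12, 0, 0, 0], [-1.5, -2, 28, 0, 0, 0], [-1.5, -2, 45, 0, 0, 0], [-1.5, -2, 60, 0, 0, 0], [-1.5, -2, 66, 0, 0, 0], [-1.5, -2, 66, 0, 0, 0], [-1.5, -2, 66, 0, 0, 0]]

```text
clock: 13.9
eef_pos: [523.9, 100.3, 145.9]
tool_rot: [-3.141, -0.611, -0.277]
force: [-0.7, 0.5, -0.2]
width: 46.9
```

```bash
python3 q.py; python3 snap.py 14 wrist
```

```text
13.9 face [ -4.39 -65.68  65.19] err [-0. -0. -0.] Fface [-0.8   0.33  0.26] T [-0.02  0.62 -0.01] w 46.9 [ 0.19  0.81 -1.09  2.39  1.78  1.17 -2.46]
13.9 [523.9 100.3 145.9] [-3.141 -0.611 -0.277] [-0.68  0.54 -0.24] [ 0.16  0.6  -0.02] 46.9 [ 0.19  0.81 -1.09  2.39  1.78  1.17 -2.46]
```

View pics/wrist14.png

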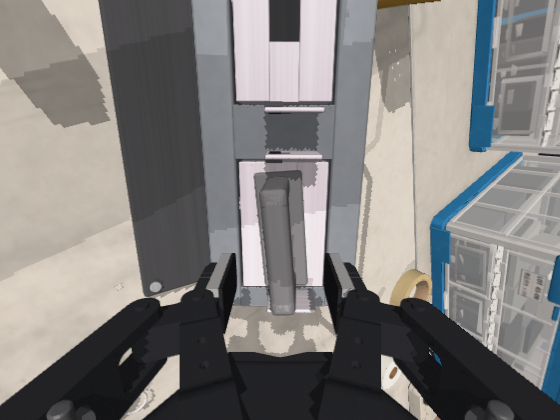

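Request:
arm_command:
  rows:
    - [[0, 0, 12, 0, 0, 0], [0, 0, 26, 0, 0, 0], [0, 0, 36, 0, 0, 0], [0, 0, 42, 0, 0, 0], [0, 0, 44, 0, 0, 0], [0, 0, 44, 0, 0, 0]]

```text
clock: 14.45
eef_pos: [548.3, 94.0, 109.6]
tool_rot: [-3.141, -0.611, -0.276]
force: [-0.4, 0.2, 0.3]
width: 47.1
```

```bash
python3 q.py; python3 snap.py 15 wrist
```

```text
14.45 face [ -4.53 -65.03  20.95] err [-0. -0. -0.] Fface [-0.22  0.06  0.52] T [0.03 0.6  0.  ] w 47.1 [ 0.19  0.9  -1.04  2.36  1.89  1.19 -2.47]
14.45 [548.3  94.  109.6] [-3.141 -0.611 -0.276] [-0.44  0.19  0.3 ] [0.19 0.57 0.02] 47.1 [ 0.19  0.9  -1.04  2.36  1.89  1.19 -2.47]
```

View pics/wrist15.png

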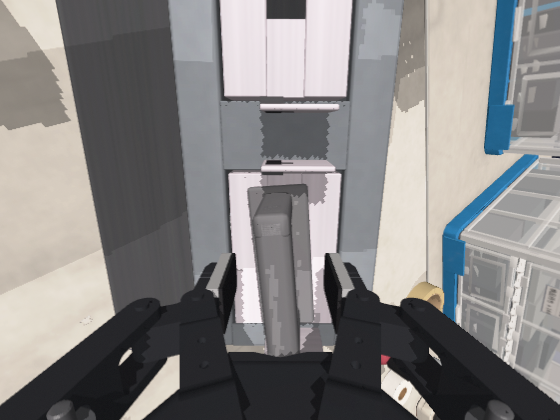

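Fingers straddle the bar, with the bar centre at about (278,300). Closing.

Request:
arm_command:
  rows:
    - [[0, 0, 0, 0, 0, 0], [0, 0, 0, 0, 0, 0], [0, 0, 0, 0, 0, 0], [0, 0, 0, 0, 0, 0], [0, 0, 0, 0, 0, 0], [0, 0, 0, 0, 0, 0], [0, 0, 0, 0, 0, 0], [0, 0, 0, 0, 0, 0]]
  claw: -1

```text
clock: 15.17
eef_pos: [548.7, 94.1, 110.1]
tool_rot: [-3.141, -0.613, -0.276]
force: [-0.1, -0.7, 4.4]
width: 14.9
```

```bash
python3 q.py; python3 snap.py 16 wrist
```

```text
15.17 face [ -3.95 -64.87  21.19] err [-0.1 -0.1 -0. ] Fface [ 2.64 -0.64  3.56] T [-0.04  0.12 -0.06] w 14.9 [ 0.19  0.9  -1.04  2.36  1.89  1.19 -2.47]
15.1667 [548.7  94.1 110.1] [-3.141 -0.613 -0.276] [-0.06 -0.65  4.43] [ 0.03  0.12 -0.07] 14.9 [ 0.19  0.9  -1.04  2.36  1.89  1.19 -2.47]
```

View pics/wrist16.png

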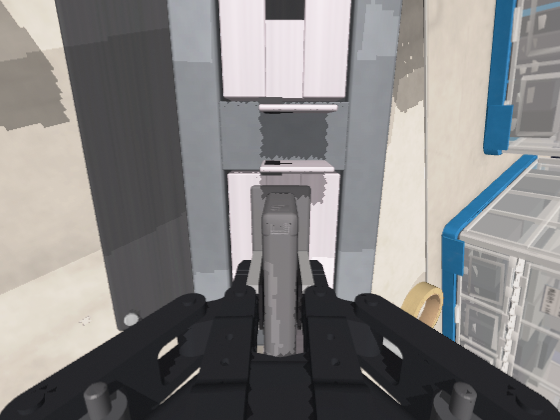

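The grip straightened it, and the bar now runs upright at x≈280. Pulling in small steps.

Request:
arm_command:
  rows:
    - [[0, 0, -1, 0, 0, 0], [0, 0, -2, 0, 0, 0], [0, 0, -3, 0, 0, 0], [0, 0, -4, 0, 0, 0], [0, 0, -5, 0, 0, 0], [0, 0, -5, 0, 0, 0], [0, 0, -5, 0, 0, 0]]

```text
clock: 15.8
eef_pos: [546.0, 94.5, 113.8]
tool_rot: [-3.141, -0.612, -0.277]
force: [4.4, 0.4, -2.0]
width: 15.0
```

```bash
cat > m.py <<'E'
import sys
from h import *
for k in sys.argv[1:]:
    d=load(f'wrist{k}.npz');Q=toface(cloud(d)).reshape(-1,3);Q=Q[np.isfinite(Q).all(1)]
    def m(x0,x1,y0,y1,z0,z1):
        B=Q[(Q[:,0]>x0)&(Q[:,0]<x1)&(Q[:,1]>y0)&(Q[:,1]<y1)&(Q[:,2]>z0)&(Q[:,2]<z1)];return len(B),np.median(B[:,2]).round(2)
    print(k,'block',m(-32,-22,-62,-22,-10,25),m(16,26,-62,-22,-10,25),'housing',m(-56,-46,-60,-20,-10,15),'bar',m(-9,1,-50,-30,40,75))
E
python3 q.py; python3 snap.py 17 wrist; python3 m.py 14 15 16 17
```

```text
15.8 face [ -4.06 -65.16  25.74] err [-0.  -0.1 -0. ] Fface [ 2.26  1.6  -4.02] T [ 0.13 -0.06 -0.08] w 15.0 [ 0.19  0.89 -1.04  2.36  1.88  1.19 -2.47]
15.8 [546.   94.5 113.8] [-3.141 -0.612 -0.277] [ 4.44  0.4  -2.  ] [ 0.13 -0.1   0.01] 15.0 [ 0.19  0.89 -1.04  2.36  1.88  1.19 -2.47]
14 block (703, np.float64(2.37)) (738, np.float64(2.12)) housing (721, np.float64(0.23)) bar (488, np.float64(49.99))
15 block (1065, np.float64(2.34)) (1110, np.float64(2.14)) housing (1092, np.float64(0.22)) bar (866, np.float64(50.01))
16 block (1104, np.float64(2.2)) (1112, np.float64(2.14)) housing (1095, np.float64(0.2)) bar (991, np.float64(49.21))
17 block (1072, np.float64(5.28)) (1086, np.float64(5.22)) housing (1052, np.float64(0.21)) bar (990, np.float64(53.64))
```

The right block follows: it rose 3.05 mm for 4.4 mm of bar lift at about 4 N, so this handle is latched. Continuing toward 10 mm of travel.

Request:
arm_command:
  rows:
    - [[0, 0, -1, 0, 0, 0], [0, 0, -2, 0, 0, 0], [0, 0, -3, 0, 0, 0], [0, 0, -4, 0, 0, 0], [0, 0, -5, 0, 0, 0], [0, 0, -5, 0, 0, 0]]

```text
clock: 16.35
eef_pos: [543.5, 95.2, 117.5]
tool_rot: [-3.141, -0.612, -0.278]
force: [8.9, 0.1, -8.0]
width: 15.1
```

```bash
python3 q.py; python3 snap.py 18 wrist; python3 m.py 16 18
```

```text
16.35 face [ -4.05 -65.2   30.34] err [ 0.  -0.  -0.1] Fface [  2.38   2.5  -11.42] T [ 0.46 -0.07  0.01] w 15.1 [ 0.19  0.88 -1.05  2.36  1.86  1.19 -2.47]
16.35 [543.5  95.2 117.5] [-3.141 -0.612 -0.278] [ 8.86  0.08 -7.99] [ 0.34 -0.17  0.27] 15.1 [ 0.19  0.88 -1.05  2.36  1.86  1.19 -2.47]
16 block (1104, np.float64(2.2)) (1112, np.float64(2.14)) housing (1095, np.float64(0.2)) bar (991, np.float64(49.21))
18 block (1062, np.float64(9.55)) (1081, np.float64(9.5)) housing (995, np.float64(0.18)) bar (992, np.float64(58.26))
```

Request:
arm_command:
  rows:
    - [[0, 0, -1, 0, 0, 0], [0, 0, -2, 0, 0, 0], [0, 0, -3, 0, 0, 0], [0, 0, -3, 0, 0, 0], [0, 0, -3, 0, 0, 0]]

```text
clock: 16.82
eef_pos: [542.1, 95.6, 119.6]
tool_rot: [-3.141, -0.611, -0.278]
force: [10.5, -0.2, -11.4]
width: 14.9
```

```bash
python3 q.py; python3 snap.py 19 wrist; python3 m.py 16 19; python3 -c "
from h import *
crop(load('wrist19.npz'),220,140,350,280,4,'pics/w19c.png')"
```

```text
16.82 face [ -4.05 -65.23  32.9 ] err [ 0.  -0.  -0.1] Fface [  1.79   2.67 -15.11] T [ 0.56 -0.03 -0.02] w 14.9 [ 0.19  0.88 -1.05  2.37  1.86  1.19 -2.47]
16.8167 [542.1  95.6 119.6] [-3.141 -0.611 -0.278] [ 10.48  -0.2  -11.35] [ 0.45 -0.16  0.31] 14.9 [ 0.19  0.88 -1.05  2.37  1.86  1.19 -2.47]
16 block (1104, np.float64(2.2)) (1112, np.float64(2.14)) housing (1095, np.float64(0.2)) bar (991, np.float64(49.21))
19 block (1069, np.float64(11.99)) (1088, np.float64(11.88)) housing (969, np.float64(0.22)) bar (994, np.float64(60.8))
```

View pics/w19c.png

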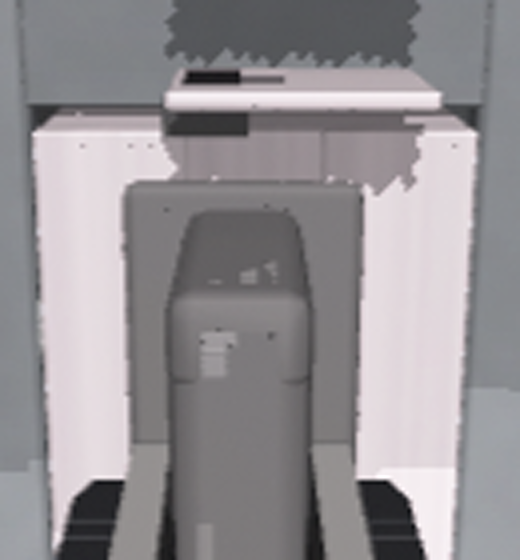

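Travel is 9.8 mm and the force sensor reads 15.1 N, so the two agree. Holding.

Request:
arm_command:
  rows:
    - [[0, 0, 0, 0, 0, 0], [0, 0, 0, 0, 0, 0], [0, 0, 0, 0, 0, 0], [0, 0, 0, 0, 0, 0], [0, 0, 0, 0, 0, 0], [0, 0, 0, 0, 0, 0], [0, 0, 0, 0, 0, 0], [0, 0, 0, 0, 0, 0], [0, 0, 0, 0, 0, 0], [0, 0, 0, 0, 0, 0], [0, 0, 0, 0, 0, 0], [0, 0, 0, 0, 0, 0], [0, 0, 0, 0, 0, 0], [0, 0, 0, 0, 0, 0], [0, 0, 0, 0, 0, 0]]

```text
clock: 18.12
eef_pos: [542.1, 95.6, 119.6]
tool_rot: [-3.141, -0.611, -0.278]
force: [10.4, -0.9, -10.3]
width: 15.2
```

```bash
python3 q.py; python3 snap.py 20 wrist; python3 m.py 20
```

```text
18.12 face [ -4.04 -65.24  32.83] err [ 0.  -0.  -0.1] Fface [  2.49   1.98 -14.29] T [ 0.56 -0.11 -0.01] w 15.2 [ 0.19  0.88 -1.05  2.37  1.86  1.19 -2.47]
18.1167 [542.1  95.6 119.6] [-3.141 -0.611 -0.278] [ 10.39  -0.88 -10.28] [ 0.42 -0.24  0.31] 15.2 [ 0.19  0.88 -1.05  2.37  1.86  1.19 -2.47]
20 block (1064, np.float64(11.94)) (1073, np.float64(11.85)) housing (973, np.float64(0.18)) bar (993, np.float64(60.74))
```

Request:
arm_command:
  rows:
    - [[0, 0, 1.5, 0, 0, 0], [0, 0, 3, 0, 0, 0], [0, 0, 4.5, 0, 0, 0], [0, 0, 6, 0, 0, 0], [0, 0, 7.5, 0, 0, 0], [0, 0, 9, 0, 0, 0], [0, 0, 10.5, 0, 0, 0], [0, 0, 12, 0, 0, 0], [0, 0, 13, 0, 0, 0], [0, 0, 13, 0, 0, 0], [0, 0, 13, 0, 0, 0]]

```text
clock: 19.08
eef_pos: [548.5, 93.9, 110.1]
tool_rot: [-3.141, -0.612, -0.276]
force: [1.2, -1.6, 4.0]
width: 15.4
```

```bash
python3 q.py; python3 snap.py 21 wrist; python3 m.py 16 21
```

```text
19.08 face [ -4.08 -65.09  21.23] err [-0.  -0.1  0. ] Fface [ 3.6  -1.22  2.36] T [-0.08 -0.4  -0.01] w 15.4 [ 0.19  0.9  -1.04  2.36  1.89  1.19 -2.47]
19.0833 [548.5  93.9 110.1] [-3.141 -0.612 -0.276] [ 1.2  -1.61  3.99] [-0.17 -0.37 -0.05] 15.4 [ 0.19  0.9  -1.04  2.36  1.89  1.19 -2.47]
16 block (1104, np.float64(2.2)) (1112, np.float64(2.14)) housing (1095, np.float64(0.2)) bar (991, np.float64(49.21))
21 block (1100, np.float64(2.19)) (1107, np.float64(2.13)) housing (1102, np.float64(0.25)) bar (1003, np.float64(49.25))
```

It's seated again and the block is back at its start height. Releasing and withdrawing along the normal.

Request:
arm_command:
  rows:
    - [[0, 0, 0, 0, 0, 0], [0, 0, 0, 0, 0, 0], [0, 0, 0, 0, 0, 0], [0, 0, 0, 0, 0, 0], [0, 0, 0, 0, 0, 0], [0, 0, 0, 0, 0, 0], [0, 0, 0, 0, 0, 0]]
  claw: 0.2

```text
clock: 19.72
eef_pos: [548.3, 94.1, 109.5]
tool_rot: [-3.141, -0.611, -0.276]
force: [-0.4, -1.2, 0.1]
width: 51.3
```

Request:
arm_command:
  rows:
    - [[0, 0, -8, 0, 0, 0], [0, 0, -20, 0, 0, 0], [0, 0, -36, 0, 0, 0], [0, 0, -54, 0, 0, 0], [0, 0, -74, 0, 0, 0], [0, 0, -94, 0, 0, 0], [0, 0, -110, 0, 0, 0], [0, 0, -110, 0, 0, 0], [0, 0, -110, 0, 0, 0]]

```text
clock: 20.47
eef_pos: [487.8, 111.3, 200.8]
tool_rot: [-3.14, -0.614, -0.276]
force: [0.2, 0.2, 0.0]
width: 51.2
```

```bash
python3 q.py; python3 snap.py 22 wrist scene top; python3 m.py 22; python3 - <<'E'
from h import *
d=load('wrist22.npz');Q=toface(cloud(d)).reshape(-1,3);Q=Q[np.isfinite(Q).all(1)]
B=Q[(Q[:,1]>-108)&(Q[:,1]<-28)&(abs(Q[:,0]+4)<18)&(Q[:,2]>44)&(Q[:,2]<54)]
print(len(B),np.polyfit(B[:,1],B[:,0],1),B[:,2].mean());A=np.c_[B[:,0],B[:,1],np.ones(len(B))];I=B[:,2]>47;print('tilt',np.linalg.lstsq(A[I],B[I,2],rcond=None)[0])
s=load('scene22.npz');P=cloud(s)
for nm,(x0,y0,x1,y1) in dict(carton=(138,210,165,262),bottle=(366,228,386,256),counter=(245,298,278,322)).items():
    q=P[y0:y1,x0:x1].reshape(-1,3);q=q[np.isfinite(q).all(1)&(q[:,2]>9)];print(nm,len(q),np.percentile(q,[3,50,97],axis=0).round().tolist())
E
```

```text
20.47 face [ -3.72 -64.87 131.82] err [-0.1 -0.2  0. ] Fface [ 0.15  0.22 -0.05] T [0.01 0.63 0.01] w 51.2 [ 0.19  0.65 -1.17  2.41  1.61  1.11 -2.42]
20.4667 [487.8 111.3 200.8] [-3.14  -0.614 -0.276] [0.21 0.17 0.04] [0.18 0.6  0.02] 51.2 [ 0.19  0.65 -1.17  2.41  1.61  1.11 -2.42]
22 block (433, np.float64(2.21)) (441, np.float64(2.13)) housing (435, np.float64(0.22)) bar (297, np.float64(49.41))
1764 [ 1.55402608e-03 -5.52267897e+00] 48.991982366952364
tilt [ 4.12270552e-03 -3.54642793e-03  4.89824719e+01]
carton 1399 [[51.0, -58.0, 498.0], [75.0, -34.0, 524.0], [99.0, -4.0, 549.0]]
bottle 176 [[700.0, -231.0, 11.0], [707.0, -220.0, 32.0], [796.0, -208.0, 72.0]]
counter 240 [[361.0, -54.0, 10.0], [379.0, -30.0, 21.0], [408.0, -9.0, 25.0]]
```

View pics/wrist22.png

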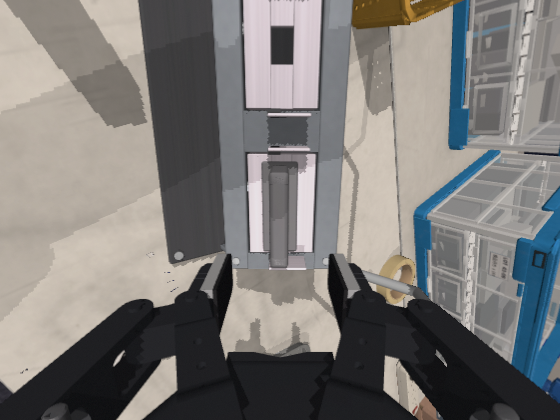

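View pics/scene22.png

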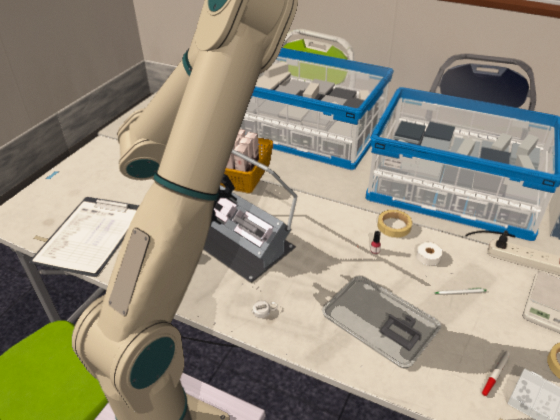

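View pics/top22.png

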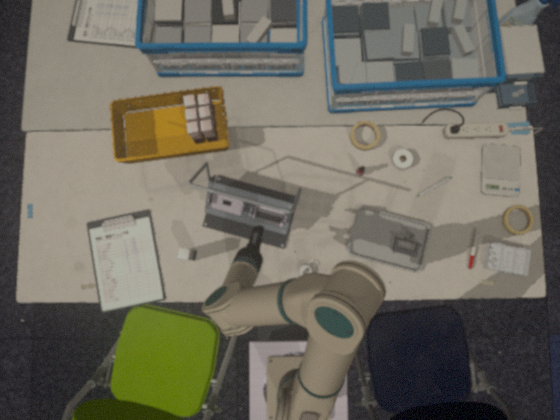

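```bash
python3 - <<'E'
from h import *
for f in('top0','top22'):
    P=cloud(load(f+'.npz'))[235:275,165:215].reshape(-1,3);P=P[np.isfinite(P).all(1)]
    B=P[P[:,2]>90];print(f,len(B),B.mean(0).round(1))
P=cloud(load('scene22.npz'))[270:370,315:450].reshape(-1,3)
E
```

```text
top0 142 [436.3 353.3 114.4]
top22 142 [436.2 353.  115.1]
```

```bash
python3 -c "
from cell import order
print(order.finish_job())"
```

```text
the job is handed in; nothing more can be done
None
```

Both handles are tested and the job is handed in at about 20.5 s. The left handle came off and is in the tray; the right handle held.

- **Left handle:** it was not latched. The bar rose 7.8 mm with only about 1 N of pull while the block rose about 0.8 mm. I drew it out and laid it in the tray, with its grip at about (-28, -56) mm from the tray's centre and 20 mm high.
- **Right handle:** it was latched. I held it for about 1.3 s at 9.8 mm of block travel, with the force sensor reading 14 to 15 N. I then lowered it and released it. In the last image the bar is back at its seated height, square to the face within about 0.01 rad. The block is at its rest height.
- **What went wrong:** the right handle got knocked about 4.5° askew in its slot while I carried the left one to the tray, most likely by the carried handle. Gripping it square to the face straightened it before the pull, and it stayed straight after release.
- **Last checks:** the depth readings show the bottle, carton and counter within about 1 to 2 mm of where they started. The gripper is open and clear of everything, with about zero contact force.

The cameras disagreed by about 2 to 3 mm on position along the slope, so I lined up the grasps from the wrist camera.

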